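# Line up the children's shoe lasts on the rack by size

## Robot

A 6-joint arm with a two-finger parallel gripper is mounted at the origin on the work surface. World frame = base frame: x ahead of the robot, y to its left, z up, the work surface at z = 0. Lengths are in m, angles in degrees, forces in N, time in s.
With the tool pointing down it reaches from about 0.375 to 0.975 m from the base axis. Payload 3.8 kg.
Tool frame: the origin (TCP) lies midway between the tips of the shut fingers; the grasp point (between the pads) lies 19 mm behind it; y points along the fingers, z is the direction in which the jaws open and shut, and the axes are right-handed (so a half turn about y gives the same grasp; the last joint's range is limited). The gripper opens to 85 mm and grips with 20 to 120 N. Pads are 22 mm wide; open, the fingers measure 114 mm over their backs; the gripper's body (76 mm by 85 mm) begins 54 mm behind the grasp point. The pads swing forward as they close: fully open they stand 13 mm farther back than shut.
Start: joints at [69.391, 15.12, 91.902, -0, 72.978, -2.114], TCP at [0.214, 0.64, 0.231] pointing down, gripper open.
Joint ranges: [-150.88, 150.88], [-54.13, 125.18], [17.81, 147.31], [-75.09, 255.09], [0, 152.58], [-146.25, 146.25]. Speed limits (degrees/s): [147.25, 147.25, 180, 180, 180, 180].

## Interface

Orientations are given as [roll, pitch, yaw] about the fixed x, y, z axes, in that order (R = Rz(yaw) Ry(pitch) Rx(roll)).
In Python, from workcell import status, viewer, ticket gives the robot as it stands.
- The arm moves only by the shell command python3 -m creep 'ROWS' [FORCE]. ROWS is a JSON object of lists of equal length, an entry for each row: "jaw": the opening, from -1 (shut) to 1 (fully open); "translation": the shift along the tool's x, y, z in cm, a list of three; "dr": the turn, a rotation vector about the tool's x, y, z in rad, a list of three. A call has 1 to 20 rows; each row shifts and turns the commanded pose from where the row before left it, along the tool's axes as they then stand; what a row does not reach is not made up. A row lasts 1/12 s, in which the tool goes at most 41.7 mm and 7.16 degrees, less where a joint would pass 70% of its speed; a pose out of reach is approached as far as the arm can. A call with a gripper value outside its range is refused whole. The fingers move at their own pace and stop on an object; FORCE is the grip in N (left out, the last holds). Time passes only in rows, so rows that do not move let the fingers close. It gives the time, the measured TCP pose, the force and the opening at its end, in the units of the state.
- status.observe(): the state, without advancing time (a new reading comes with each control period).
- viewer.snapshot(name): name is "side" or "top" or "wrist"; returns a dict with "img" (400x640x3 uint8, blue, green, red), "z_map" (400x640 float32, m along the optical axis (not along the pixel's ray), 0 where there is no reading), "vfov" (degrees; the focal length in pixels is half the picture's height over the tangent of half this angle, whatever the lens; pixels are square), "cx", "cy" (the principal point, pixels), "R" (3x3) and "t" (3): a world point X has camera coordinates R X + t. Camera axes: x right, y down, z forward; pixel columns grow to the right and rows downward; lengths in m; the calibration is good to about 2 mm. A picture is of the moment at which its call begins.
- ticket.sign_off(): hands the job in, once; it reports no verdict.
The state is a dict: "clock": time; "joint_positions": joint angles; "qvel": joint speeds; "joint_efforts": joint torques, N m; "tool_pos": TCP position; "orientation": TCP orientation; "wrist_force": force on the tool from outside, world axes, zero at the start; "torque": the same for the moment, N m; "opening": opening from 0.0 (shut) to 1.0 (fully open).
Only numpy, scipy, OpenCV 4.12 (cv2) and the standard library are available. Lean on these libraries where they do the work, as an engineer would, in place of code of your own. Each camera call takes 0.05 s, during which the arm holds its last target.

## Task

The children's shoes are to be lasted from the smallest size up. Line the four green lasts up on the wooden rack in order of length, one in each bay: the smallest in the bay next to the lasting jack, then each next bigger one, the largest at the far end. Set each down (do not drop it) upright on the middle line of its cork pad and straight in its bay, toe to the rack's open front and heel close to the back rail, about a finger's width or less.

Things in the scene. Friction and masses are not known exactly. Their poses are not given: they have to be found in the camera images.
- last_tiny: green shoe last (foot form), white band round its heel: 96 mm long, 36 wide at the ball, 44 high, 75 g. Grip it across (along y) by the cone, its highest part over the heel half, 17 mm wide, flanks nearly upright in the upper 40 %. Origin: sole underside beneath the cone, 33 mm from the heel's back end, 63 from the toe tip. z up, toe along -x, heel along +x.
- last_small: green shoe last (foot form), yellow band round its heel: 110 mm long, 41 wide at the ball, 51 high, 110 g. Grip it across (along y) by the cone, its highest part over the heel half, 19 mm wide, flanks nearly upright in the upper 40 %. Origin: sole underside beneath the cone, 37 mm from the heel's back end, 73 from the toe tip. z up, toe along -x, heel along +x.
- last_medium: green shoe last (foot form), red band round its heel: 124 mm long, 47 wide at the ball, 57 high, 150 g. Grip it across (along y) by the cone, its highest part over the heel half, 21 mm wide, flanks nearly upright in the upper 40 %. Origin: sole underside beneath the cone, 42 mm from the heel's back end, 82 from the toe tip. z up, toe along -x, heel along +x.
- last_large: green shoe last (foot form), blue band round its heel: 138 mm long, 52 wide at the ball, 63 high, 200 g. Grip it across (along y) by the cone, its highest part over the heel half, 24 mm wide, flanks nearly upright in the upper 40 %. Origin: sole underside beneath the cone, 47 mm from the heel's back end, 91 from the toe tip. z up, toe along -x, heel along +x.
- rack: fixed wooden rack, 180 mm deep (x), 350 wide (y), board 12 thick; origin: underside, centre; z up. Back rail at the +x edge, 38 mm high, inner face at x = +75 mm; front (-x) open. Four bays side by side, centres at y = -123, -41, +41, +123 mm, 76 wide, parted by beads 6 mm wide, tops 22 mm above the bench. It stands on either half of the bench, a little turned.
- bay_a: one of the four cork pads, 146 x 62 x 3 mm, that line the four bays of the rack, one to a bay; origin: centre of the pad's underside, 12 mm above the bench (its top is 15 mm above the bench); same axes as the rack. The letters say nothing about which place in the row it is.
- bay_b: one of the four cork pads, 146 x 62 x 3 mm, that line the four bays of the rack, one to a bay; origin: centre of the pad's underside, 12 mm above the bench (its top is 15 mm above the bench); same axes as the rack. The letters say nothing about which place in the row it is.
- bay_c: one of the four cork pads, 146 x 62 x 3 mm, that line the four bays of the rack, one to a bay; origin: centre of the pad's underside, 12 mm above the bench (its top is 15 mm above the bench); same axes as the rack. The letters say nothing about which place in the row it is.
- bay_d: one of the four cork pads, 146 x 62 x 3 mm, that line the four bays of the rack, one to a bay; origin: centre of the pad's underside, 12 mm above the bench (its top is 15 mm above the bench); same axes as the rack. The letters say nothing about which place in the row it is.
- jack: lasting jack, bolted to the bench at one or the other end of the rack (a cream and orange cement can stands at the other end): green foot plate 88 x 58 mm, dark upright post 27 mm thick with a small steel head and pin on top, 144 mm high in all; origin: centre of the foot's underside.
Not all that is in view belongs to the job. Leave any pink look-alike of the last_large alone. Leave any pink look-alike of the last_tiny alone.

How it is judged:
By the outcome, as a careful person would: the job done as asked, in the order asked, and still so for the second after the job is handed in, with the robot touching nothing.
It also fails if it takes over 102 s, if anything falls off the work surface, if the arm or the gripper's body presses on something with over 40 N, if the wrist force passes 120 N, or if a joint passes its speed limit or range.

## Working session

There is one attempt and no reset: what is moved stays moved. The work goes in short steps, Python scripts to look and compute and a shell command to move; the robot and the scene stay as the last step left them, time stands still between calls to the robot, and variables do not carry over. Pictures are saved under pics/ and viewed, and the job is handed in when it is done.

```bash
ls; mkdir -p pics
python3 - <<'E'
from workcell import status, viewer
import cv2,numpy as np
print(status.observe())
for n in ["top","side","wrist"]:
    s=viewer.snapshot(n); cv2.imwrite(f"pics/{n}0.png",s["img"]); np.savez(f"{n}0.npz",**s)
    print(n,s["vfov"],s["cx"],s["cy"],s["R"],s["t"])
E
```

```text
pics
{'clock': 0.0, 'joint_positions': array([ 6.93921395e+01,  1.51716175e+01,  9.19823198e+01, -1.96226852e-03,
        7.29780369e+01, -2.11361045e+00]), 'qvel': array([-0.02794155, -0.1121387 ,  0.15226953,  0.08024041,  0.07562941,
       -0.0476811 ]), 'joint_efforts': array([ 3.44086773e-03, -5.15122390e+01, -3.67313933e+01,  4.49397874e-06,
        1.28453164e-02, -4.86746302e-06]), 'tool_pos': array([0.21385976, 0.63944006, 0.22992308]), 'orientation': array([-9.01319535e+01,  2.99364197e-03, -1.84936769e+01]), 'wrist_force': array([ 0.15762575,  0.15903773, -0.25058404]), 'torque': array([-0.00814501,  0.02026199,  0.01025223]), 'opening': 1.0027323574556493}
top 45.46523990697814 315.28029386877677 204.22026233208175 [[-0.00943297 -0.99989695 -0.01082155]
 [-0.99621358  0.01033247 -0.08632351]
 [ 0.08642642  0.00996629 -0.99620838]] [0.04182706 0.41489521 1.5237162 ]
side 53.770761167472116 315.76011417957864 201.14135258965044 [[ 0.94700787 -0.32118912 -0.00369503]
 [-0.21633131 -0.62925283 -0.7464862 ]
 [ 0.23743814  0.70772765 -0.66539064]] [-0.40446295  0.17530998  1.20932199]
wrist 69.0066233014407 320.034801396217 200.51681705485726 [[ 0.31698427  0.94842669 -0.00279205]
 [ 0.91045397 -0.30346564  0.28103768]
 [ 0.26569634 -0.09162656 -0.95969267]] [-0.67444362 -0.03612399  0.37961622]
```

View pics/top0.png

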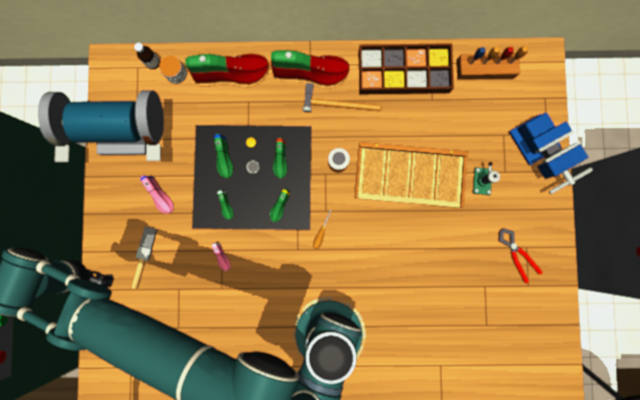

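View pics/side0.png

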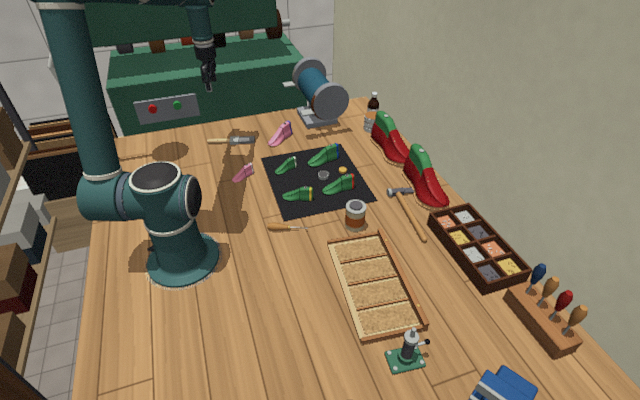

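```bash
cat > h.py <<'E'
import numpy as np,cv2
from workcell import status,viewer
def cloud(s):
    f=200/np.tan(np.radians(s["vfov"]/2)); h,w=s["z_map"].shape
    u,v=np.meshgrid(np.arange(w),np.arange(h)); z=s["z_map"]
    C=np.stack([(u-s["cx"])/f*z,(v-s["cy"])/f*z,z],-1)
    return (C-np.asarray(s["t"]))@np.asarray(s["R"])
def ray(s,u,v,h):
    f=200/np.tan(np.radians(s["vfov"]/2)); R=np.asarray(s["R"]);t=np.asarray(s["t"])
    d=np.array([(u-s["cx"])/f,(v-s["cy"])/f,1])@R; o=-t@R
    return o+d*(h-o[2])/d[2]
def blobs(s,lo,hi,minA=25):
    m=cv2.inRange(cv2.cvtColor(s["img"],cv2.COLOR_BGR2HSV),lo,hi)
    n,l,st,c=cv2.connectedComponentsWithStats(m)
    return [(l==i,st[i],c[i]) for i in range(1,n) if st[i][4]>=minA]
E
python3 - <<'E'
from h import *
s=dict(np.load("top0.npz")); P=cloud(s)
im=cv2.resize(s["img"][110:290,130:530],(800,360),interpolation=cv2.INTER_CUBIC); cv2.imwrite("pics/topz.png",im)
for m,st,c in blobs(s,(40,90,30),(85,255,255)):
    if not(100<c[1]<230 and 180<c[0]<500):continue
    q=P[m]; q=q[q[:,2]>.004]
    if len(q)<10: continue
    top=q[q[:,2]>q[:,2].max()-.012]
    mu=q[:,:2].mean(0); w,V=np.linalg.eigh(np.cov(q[:,:2].T)); a=V[:,1]*np.sign(V[0,1])
    pr=(q[:,:2]-mu)@a
    print(c.round(),st[4],"mu",mu.round(3),"zmax",q[:,2].max().round(3),"ax",np.degrees(np.arctan2(a[1],a[0])).round(1),"len",np.ptp(pr).round(3),"top",top.mean(0).round(3),len(top))
# heights
for (u,v) in [(411,176),(440,180),(484,180),(338,158),(253,167),(300,150)]: print(u,v,P[v,u].round(3))
# rack: region z map
m=(P[...,2]>.008)&(P[...,2]<.055)
x=np.zeros((400,640),np.uint8); x[120:220,345:472]=255*m[120:220,345:472]
n,l,st,c=cv2.connectedComponentsWithStats(x); i=1+np.argmax(st[1:,4]); print(st[i],c[i])
print("median z",np.median(P[l==i][:,2]))
cn=np.argwhere(l==i)[:,::-1]
xy=P[l==i][:,:2].astype(np.float32); r=cv2.minAreaRect(xy); print(r)
rail=P[(l==i)&(P[...,2]>.03)]; print("rail",len(rail),rail.mean(0),np.degrees(np.arctan(np.polyfit(rail[:,1],rail[:,0],1)[0])))
E
```

```text
[223. 159.] 530 mu [0.563 0.332] zmax 1.554 ax 28.2 len 0.48 top [0.282 0.022 1.554] 3
[280. 161.] 401 mu [0.554 0.15 ] zmax 1.554 ax 8.1 len 0.351 top [0.282 0.022 1.554] 2
[481. 181.] 291 mu [ 0.483 -0.497] zmax 1.554 ax -61.6 len 0.594 top [0.282 0.022 1.554] 1
[225. 207.] 254 mu [0.409 0.327] zmax 0.055 ax 12.7 len 0.085 top [0.436 0.336 0.047] 42
[278. 208.] 314 mu [0.403 0.155] zmax 1.554 ax -12.9 len 0.141 top [0.282 0.022 1.554] 3
411 176 [ 0.503 -0.272  0.025]
440 180 [ 0.491 -0.368  0.012]
484 180 [ 0.482 -0.493  0.062]
338 158 [ 0.55  -0.034  0.1  ]
253 167 [0.54  0.24  0.011]
300 150 [0.595 0.086 0.009]
[ 354  141  115   67 6078] [410.94998355 174.4562356 ]
median z 0.0170081176997641
((0.5089648962020874, -0.27211979031562805), (0.36350563168525696, 0.19299937784671783), 83.40792083740234)
rail 587 [ 0.58312036 -0.28049431  0.03868573] 6.0665980505486
```

View pics/topz.png

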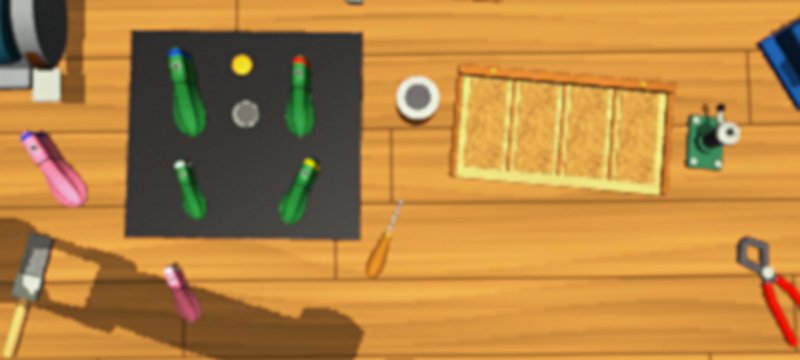

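```bash
cat >> h.py <<'E'
from scipy.spatial.transform import Rotation as Ro
def pose(st=None):
    st=st or status.observe()
    return np.asarray(st["tool_pos"]),Ro.from_euler("xyz",st["orientation"],degrees=True).as_matrix()
def plan(target,yaw,st=None):
    """delta in tool axes (cm) to target with a downward tool, and total dr; rotation and translation interpolated per N rows"""
    p,R=pose(st); Rt=Ro.from_euler("xyz",[-90,0,yaw],degrees=True).as_matrix()
    rv=Ro.from_matrix(R.T@Rt).as_rotvec()
    print("world d",(np.asarray(target)-p).round(4),"tool cm cur",(R.T@(target-p)*100).round(2),"tool cm after turn",(Rt.T@(target-p)*100).round(2),"dr",rv.round(4),"rows min",np.linalg.norm(target-p)/.0417,np.degrees(np.linalg.norm(rv))/7.16)
E
python3 - <<'E'
from h import *
s=dict(np.load("wrist0.npz")); p,R=pose()
c=-np.asarray(s["t"])@s["R"]; print(R.T@(c-p),"cam in tool"); print("cam fwd in tool",R.T@s["R"][2],"right",R.T@s["R"][0])
plan([.42,.25,.40],-0,)
E
```

```text
[-0.0721943  -0.14234301  0.00079429] cam in tool
cam fwd in tool [ 2.81084300e-01  9.59682692e-01 -8.64482749e-04] right [-2.71675391e-04  9.80371947e-04  9.99999483e-01]
world d [ 0.2061 -0.3896  0.1698] tool cm cur [ 31.9  -16.92 -30.44] tool cm after turn [ 20.61 -16.98 -38.96] dr [ 1.800e-03 -3.228e-01 -3.000e-04] rows min 11.325794822452087 2.5833209873895853
```

View pics/wrist0.png

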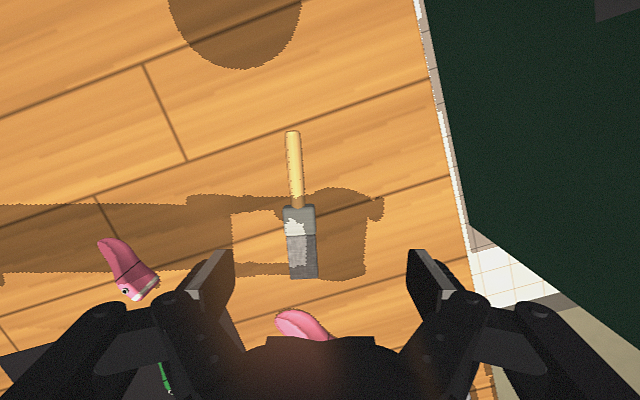

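```bash
python3 -m creep '{"jaw":[1,1,1,1,1,1,1,1,1,1,1,1,1,1,1,1,1,1,1,1],"translation":[[0,0,0],[0,0,0],[0,0,0],[0,0,0],[2.1,-0.44,-2.5],[2.1,-0.44,-2.5],[2.1,-0.44,-2.5],[2.1,-0.44,-2.5],[2.1,-0.44,-2.5],[2.1,-0.44,-2.5],[2.1,-0.44,-2.5],[2.1,-0.44,-2.5],[2.1,-0.44,-2.5],[2.1,-0.44,-2.5],[2.1,-0.44,-2.5],[2.1,-0.44,-2.5],[2.1,-0.44,-2.5],[2.1,-0.44,-2.5],[2.1,-0.44,-2.5],[2.1,-0.44,-2.5]],"dr":[[0,-0.0807,0],[0,-0.0807,0],[0,-0.0807,0],[0,-0.0807,0],[0,0,0],[0,0,0],[0,0,0],[0,0,0],[0,0,0],[0,0,0],[0,0,0],[0,0,0],[0,0,0],[0,0,0],[0,0,0],[0,0,0],[0,0,0],[0,0,0],[0,0,0],[0,0,0]]}'
python3 -m creep '{"jaw":[1,1],"translation":[[0,0,0],[0,0,0]],"dr":[[0,0,0],[0,0,0]]}'
python3 - <<'E'
from h import *
s=viewer.snapshot("wrist"); cv2.imwrite("pics/w1.png",s["img"]); np.savez("w1.npz",**s)
s=viewer.snapshot("top"); cv2.imwrite("pics/t1.png",s["img"]); np.savez("t1.npz",**s)
E
```

```text
clock: 1.82
tool_pos: [0.5507, 0.2386, 0.3016]
orientation: [-90.0, 0.0, -0.0]
wrist_force: [0.3, 0.3, -0.0]
opening: 1.001
clock: 1.98
tool_pos: [0.551, 0.2388, 0.3015]
orientation: [-90.0, 0.0, -0.2]
wrist_force: [0.2, 1.1, -0.9]
opening: 0.999
```

View pics/w1.png

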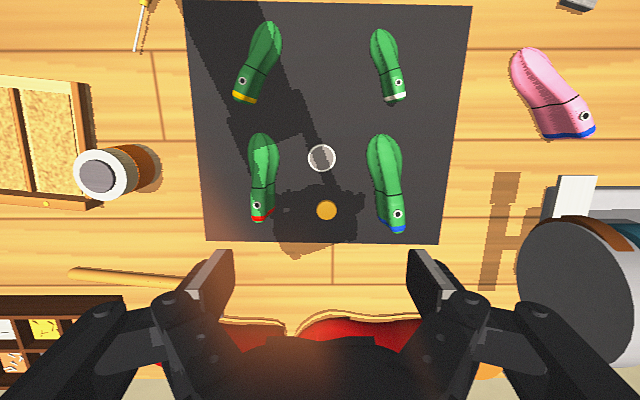

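Run:
```python
from h import *
s=dict(np.load("w1.npz")); P=cloud(s)
print("bench",P[200:240,450:480,2].mean(),P[200:240,450:480,2].std(),"mat",P[100:120,300:330,2].mean(),P[20:40,310:330,2].std())
D=dict(small=(258,62,.051),tiny=(388,66,.044),medium=(263,178,.057),large=(386,183,.063))
for m,st,c in blobs(s,(40,80,30),(85,255,255),300):
    k=min(D,key=lambda k:np.hypot(D[k][0]-c[0],D[k][1]-c[1]))
    if np.hypot(D[k][0]-c[0],D[k][1]-c[1])>25: continue
    m=cv2.morphologyEx(m.astype(np.uint8),cv2.MORPH_CLOSE,np.ones((9,9)))>0
    q=P[m]; zm=np.percentile(q[:,2],99)
    ok=(q[:,2]>.005)&(q[:,2]<.08); q=q[ok]
    mu=q[:,:2].mean(0); w,V=np.linalg.eigh(np.cov(q[:,:2].T)); a=V[:,1]*np.sign(V[0,1]); n=np.array([-a[1],a[0]])
    pr=(q[:,:2]-mu)@a; lo,hi=np.percentile(pr,[.5,99.5])
    print(k,"zmax",zm.round(4),"ax",np.degrees(np.arctan2(a[1],a[0])).round(1),"len",(hi-lo).round(4),"mu",mu.round(4),"toe",(mu+lo*a).round(4))
    # section profile along axis
    for d in np.arange(lo,hi,.012):
        b=(pr>=d)&(pr<d+.012); qq=q[b]; l=(qq[:,:2]-mu)@n
        t=qq[:,2]>qq[:,2].max()-.01
        print("   d",((d+.006-lo)*1000).round(),"z",np.percentile(qq[:,2],95).round(4),"w",(np.ptp(l)*1000).round(1),"mid",(l[t].mean()*1000).round(1))
```

```text
bench 0.002328923733167713 0.03384434233839569 mat 0.0043865332639544145 0.022043976524960335
small zmax 0.0571 ax -21.6 len 0.0961 mu [0.4089 0.1614] toe [0.3636 0.1793]
   d 6.0 z 0.0199 w 33.0 mid -1.9
   d 18.0 z 0.0241 w 39.7 mid -1.4
   d 30.0 z 0.0294 w 40.4 mid -1.4
   d 42.0 z 0.0366 w 38.5 mid -2.0
   d 54.0 z 0.0455 w 32.5 mid -2.9
   d 66.0 z 0.052 w 25.5 mid -3.8
   d 78.0 z 0.0562 w 24.8 mid -4.7
   d 90.0 z 0.0545 w 24.6 mid -5.6
   d 102.0 z 0.054 w 10.5 mid -0.8
tiny zmax 0.0498 ax 13.3 len 0.0832 mu [0.4117 0.3275] toe [0.3708 0.3178]
   d 6.0 z 0.0183 w 29.8 mid 0.4
   d 18.0 z 0.0229 w 34.7 mid 1.8
   d 30.0 z 0.0284 w 35.5 mid 3.1
   d 42.0 z 0.0371 w 28.8 mid 3.8
   d 54.0 z 0.0445 w 20.6 mid 3.5
   d 66.0 z 0.0498 w 21.0 mid 3.5
   d 78.0 z 0.0486 w 21.2 mid 3.9
medium zmax 0.0625 ax 1.8 len 0.1077 mu [0.5568 0.1575] toe [0.5042 0.1558]
   d 6.0 z 0.0211 w 33.3 mid -1.9
   d 18.0 z 0.0252 w 43.1 mid -0.9
   d 30.0 z 0.0303 w 46.5 mid -1.0
   d 42.0 z 0.0371 w 44.8 mid -1.3
   d 54.0 z 0.0451 w 39.3 mid -2.4
   d 66.0 z 0.054 w 33.4 mid -3.5
   d 78.0 z 0.0589 w 27.0 mid -4.0
   d 90.0 z 0.0624 w 26.9 mid -4.9
   d 102.0 z 0.0608 w 27.5 mid -5.5
large zmax 0.0692 ax 6.0 len 0.1214 mu [0.5649 0.3346] toe [0.5061 0.3284]
   d 6.0 z 0.0226 w 38.3 mid -0.2
   d 18.0 z 0.0269 w 47.1 mid 0.9
   d 30.0 z 0.0316 w 50.6 mid 2.5
   d 42.0 z 0.0376 w 49.4 mid 3.7
   d 54.0 z 0.0447 w 45.3 mid 4.4
   d 66.0 z 0.0534 w 38.7 mid 5.0
   d 78.0 z 0.0613 w 30.1 mid 4.6
   d 90.0 z 0.0657 w 30.2 mid 4.4
   d 102.0 z 0.0694 w 29.3 mid 4.9
   d 114.0 z 0.0673 w 29.9 mid 5.1
   d 126.0 z 0.0664 w 28.8 mid 3.7
```

Run:
```python
from h import *
plan([.432,.334,.20],16)
```

```text
world d [-0.1175  0.0936 -0.1011] tool cm cur [-11.74  10.13   9.36] tool cm after turn [-8.72 10.11 12.24] dr [-0.0004 -0.2796 -0.0013] rows min 4.343128565317013 2.237386134240841
```

```bash
python3 -m creep '{"jaw":[1,1,1,1,1,1,1,1,1,1,1],"translation":[[0,0,0],[0,0,0],[0,0,0],[-1.45,1.68,2.04],[-1.45,1.68,2.04],[-1.45,1.68,2.04],[-1.45,1.68,2.04],[-1.45,1.68,2.04],[-1.45,1.68,2.04],[0,0,0],[0,0,0]],"dr":[[0,-0.0932,0],[0,-0.0932,0],[0,-0.0932,0],[0,0,0],[0,0,0],[0,0,0],[0,0,0],[0,0,0],[0,0,0],[0,0,0],[0,0,0]]}'
cat >> h.py <<'E'
def look(name,h,toe_len,L,zb=.003):
    """wrist look at a last below: toe/heel ends and cone axis in world, from depth"""
    s=viewer.snapshot("wrist"); cv2.imwrite(f"pics/{name}.png",s["img"]); np.savez(f"{name}.npz",**s)
    P=cloud(s); p,R=pose(); 
    near=(np.hypot(P[...,0]-p[0],P[...,1]-p[1])<.11)
    m0=(P[...,2]>.012+zb)&(P[...,2]<h+.015+zb)&near
    m0=cv2.morphologyEx(m0.astype(np.uint8),cv2.MORPH_OPEN,np.ones((3,3)))
    n,l,st,c=cv2.connectedComponentsWithStats(m0)
    g=cv2.inRange(cv2.cvtColor(s["img"],cv2.COLOR_BGR2HSV),(40,80,30),(85,255,255))>0
    i=1+np.argmax([np.sum(g&(l==j)) for j in range(1,n)])
    q=P[l==i]; print("px",c[i].round(),st[i])
    zm=np.percentile(q[:,2],98); print("zmax",zm.round(4))
    t=q[q[:,2]>zm-.35*h]
    top=q[q[:,2]>zm-.008]
    for nm,k in (("all",q),("cone",t),("top",top)):
        r=cv2.minAreaRect(k[:,:2].astype(np.float32)); b=cv2.boxPoints(r)
        e=b[1]-b[0] if np.linalg.norm(b[1]-b[0])>np.linalg.norm(b[2]-b[1]) else b[2]-b[1]
        a=e/np.linalg.norm(e); a=a*np.sign(a[0])
        w,V=np.linalg.eigh(np.cov(k[:,:2].T)); v=V[:,1]*np.sign(V[0,1])
        print(nm,"rect c",np.round(r[0],4),"size",np.sort(np.round(r[1],4)),"yaw",np.degrees(np.arctan2(a[1],a[0])).round(1),"pca",np.degrees(np.arctan2(v[1],v[0])).round(1))
    yaw=np.arctan2(R[1,0],R[0,0]); 
    for yw in (yaw,):
        a=np.array([np.cos(yw),np.sin(yw)]); nn=np.array([-a[1],a[0]])
        d=(q[:,:2]-p[:2])@a; l_=(q[:,:2]-p[:2])@nn
        lo,hi=d.min(),d.max(); print("tool-frame: toe",lo.round(4),"heel",hi.round(4),"len",(hi-lo).round(4))
        o=[]
        for dd in np.arange(lo,hi,.01):
            b=(d>=dd)&(d<dd+.01); zz=np.percentile(q[b][:,2],97); k=q[b][:,2]>zz-.008
            x=l_[b][k]; o.append((round((dd+.005)*1000),round(zz*1000),round((x.min()+x.max())*500,1),round((l_[b].min()+l_[b].max())*500,1),round(np.ptp(l_[b])*1000)))
        print("d,z,midtop,midall,w",*o,sep="\n ")
E
python3 -c "
from h import *
print(pose()[0],status.observe()['orientation'])
look('tiny1',.044,.063,.096)"
```

```text
clock: 3.0
tool_pos: [0.4297, 0.3347, 0.1993]
orientation: [-90.1, 0.2, 16.3]
wrist_force: [0.1, -0.4, 0.5]
opening: 1.0
[0.42974616 0.33466194 0.19926289] [-90.05861438   0.18541252  16.28141657]
px [321. 174.] [ 311  130   23   86 1595]
zmax 0.0489
all rect c [0.4165 0.3339] size [0.0249 0.0879] yaw 15.9 pca 16.0
cone rect c [0.4342 0.3384] size [0.0162 0.0514] yaw 16.3 pca 15.3
top rect c [0.4393 0.3393] size [0.0151 0.0413] yaw 16.6 pca 15.8
tool-frame: toe -0.0585 heel 0.0294 len 0.0879
d,z,midtop,midall,w
 (-54, 20, np.float64(2.2), np.float64(2.2), 15)
 (-44, 24, np.float64(2.8), np.float64(2.8), 17)
 (-34, 29, np.float64(3.4), np.float64(2.9), 24)
 (-24, 35, np.float64(3.4), np.float64(3.5), 25)
 (-14, 43, np.float64(2.9), np.float64(3.5), 25)
 (-4, 47, np.float64(2.9), np.float64(3.0), 24)
 (6, 50, np.float64(2.4), np.float64(3.1), 24)
 (16, 48, np.float64(2.4), np.float64(3.1), 24)
 (26, 48, np.float64(2.4), np.float64(2.4), 23)
```

View pics/tiny1.png

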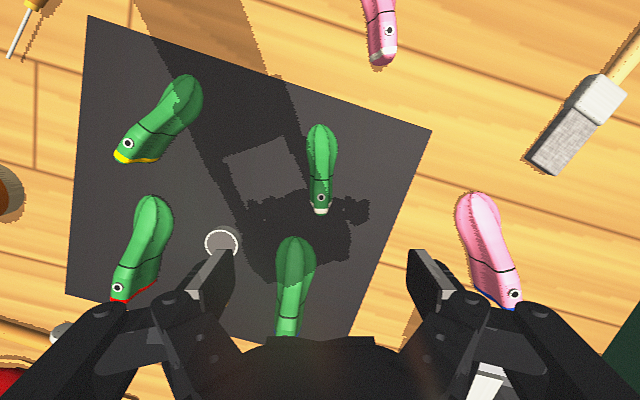

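```bash
python3 -m creep '{"jaw":[1,1,1,1,1,1,1,1,1,1],"translation":[[0.1,0,0.29],[0,2.3,0],[0,2.3,0],[0,2.3,0],[0,2.3,0],[0,2.3,0],[0,2.3,0],[0,2.3,0],[0,2.0,0],[0,0,0]],"dr":[[0,0,0],[0,0,0],[0,0,0],[0,0,0],[0,0,0],[0,0,0],[0,0,0],[0,0,0],[0,0,0],[0,0,0]]}' 30
python3 -m creep '{"jaw":[-1,-1,-1,-1,-1,-1,-1,-1,-1,-1],"translation":[[0,0,0],[0,0,0],[0,0,0],[0,0,0],[0,0,0],[0,0,0],[0,0,0],[0,0,0],[0,0,0],[0,0,0]],"dr":[[0,0,0],[0,0,0],[0,0,0],[0,0,0],[0,0,0],[0,0,0],[0,0,0],[0,0,0],[0,0,0],[0,0,0]]}' 30
```

```text
clock: 3.88
tool_pos: [0.4315, 0.3349, 0.0166]
orientation: [-90.1, 0.3, 15.9]
wrist_force: [-0.8, -1.6, -0.2]
opening: 1.0
clock: 4.72
tool_pos: [0.4339, 0.3375, 0.0214]
orientation: [-90.0, -0.1, 16.0]
wrist_force: [-0.2, -1.0, 6.7]
opening: 0.241
```

```bash
python3 -m creep '{"jaw":[-1,-1],"translation":[[0,0,0],[0,0,0]],"dr":[[0,0,0],[0,0,0]]}'; python3 -m creep '{"jaw":[-1,-1],"translation":[[0,0,0],[0,0,0]],"dr":[[0,0,0],[0,0,0]]}'
python3 - <<'E'
from h import *
o=status.observe(); print(o["tool_pos"],o["opening"],o["joint_positions"])
s=viewer.snapshot("wrist"); cv2.imwrite("pics/tiny2.png",s["img"])
E
```

```text
clock: 4.88
tool_pos: [0.4339, 0.3375, 0.0214]
orientation: [-90.0, -0.1, 16.0]
wrist_force: [-0.2, -0.8, 6.8]
opening: 0.237
clock: 5.05
tool_pos: [0.4339, 0.3375, 0.0214]
orientation: [-90.0, -0.1, 16.0]
wrist_force: [-1.2, 0.5, 5.2]
opening: 0.241
[0.43387589 0.33748754 0.02139381] 0.24088262881468067 [ 3.52889587e+01  1.43979245e+01  1.17428204e+02 -1.69323109e-02
  4.80381902e+01 -7.07370011e+01]
```

View pics/tiny2.png

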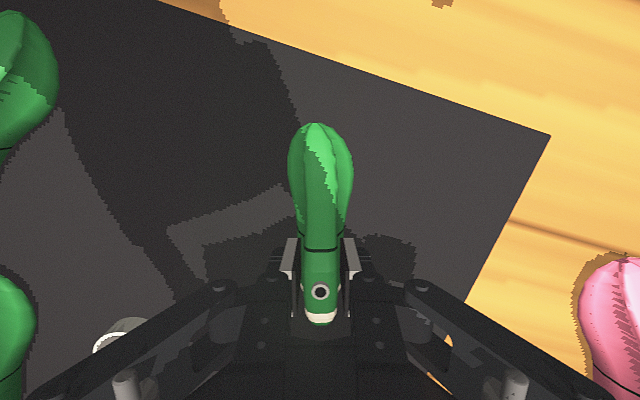

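```bash
python3 -m creep '{"jaw":[-1,-1,-1,-1,-1,-1,-1,-1],"translation":[[0,-2,0],[0,-2,0],[0,-2,0],[0,-2,0],[0,-2,0],[0,-2,0],[0,-2,0],[0,-2,0]],"dr":[[0,0,0],[0,0,0],[0,0,0],[0,0,0],[0,0,0],[0,0,0],[0,0,0],[0,0,0]]}'
python3 - <<'E'
from h import *
s=dict(np.load("t1.npz"))
cv2.imwrite("pics/rz.png",cv2.resize(s["img"][130:220,340:510],(800,424),interpolation=cv2.INTER_CUBIC))
P=cloud(s); rg=P[135:215,345:480]; 
print(np.round(P[140:215:5,411,2]*1000), np.round(P[140:215:5,411,0],3))
rail=(P[...,2]>.030)&(P[...,2]<.05); rail[:135]=0;rail[165:]=0;rail[:,:352]=0;rail[:,472:]=0
n,l,st,c=cv2.connectedComponentsWithStats(rail.astype(np.uint8)); i=1+np.argmax(st[1:,4]); q=P[l==i]
print(st[i],cv2.minAreaRect(q[:,:2].astype(np.float32)),q[:,2].mean())
E
```

```text
clock: 5.77
tool_pos: [0.4324, 0.3366, 0.1806]
orientation: [-90.0, 0.0, 16.0]
wrist_force: [0.4, 0.1, -0.9]
opening: 0.237
[ 5.  2. 35. 17. 22. 28. 24. 23. 26. 26. 10. 16. 13. -4. -4.] [0.625 0.609 0.586 0.573 0.556 0.538 0.522 0.506 0.49  0.473 0.459 0.442
 0.426 0.411 0.395]
[360 142 109  16 558] ((0.5892943739891052, -0.2814236879348755), (0.34921330213546753, 0.01818857155740261), 83.74626159667969) 0.03891987870289363
```

View pics/rz.png

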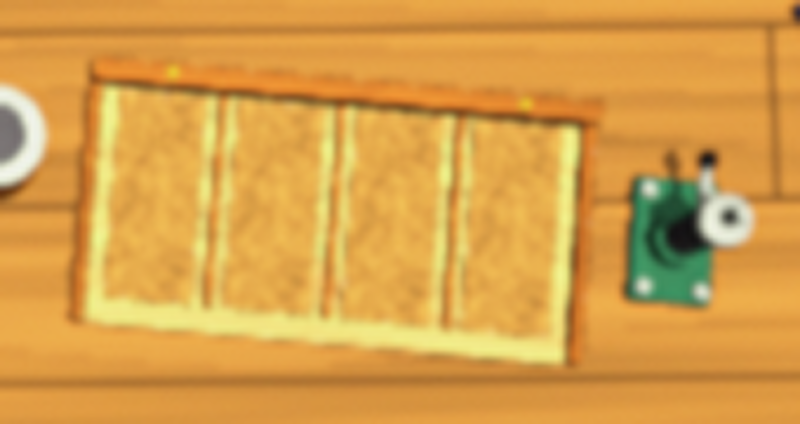

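```bash
cat >> h.py <<'E'
RO=np.array([.5073,-.2724]); RY=-6.25
def rw(x,y,o=RO,a=RY):
    c,s=np.cos(np.radians(a)),np.sin(np.radians(a)); return np.array([o[0]+c*x-s*y,o[1]+s*x+c*y])
E
python3 - <<'E'
from h import *
s=dict(np.load("t1.npz"))
for u,v,h,nm in [(72,320,.022,"FL"),(575,362,.022,"FR"),(92,60,.038,"BL"),(603,103,.038,"BR")]:
    w=ray(s,340+u/4.706,130+v/4.706,h)[:2]; c,sn=np.cos(np.radians(RY)),np.sin(np.radians(RY)); d=w-RO
    print(nm,w.round(4),"rack",np.round([c*d[0]+sn*d[1],-sn*d[0]+c*d[1]],4))
t=rw(.035,-.123); print(t); plan([*t,.18],RY)
E
```

```text
FL [ 0.4337 -0.0915] rack [-0.0928  0.1718]
FR [ 0.4014 -0.4338] rack [-0.0877 -0.1719]
BL [ 0.6108 -0.107 ] rack [0.0849 0.1757]
BR [ 0.577  -0.4544] rack [ 0.0891 -0.1733]
[ 0.52870135 -0.39847927]
world d [ 9.630e-02 -7.351e-01 -6.000e-04] tool cm cur [-11.04   0.08 -73.31] tool cm after turn [ 1.758e+01  6.000e-02 -7.202e+01] dr [ 2.000e-04  3.888e-01 -4.000e-04] rows min 17.778505037884955 3.1115475059831743
```

```bash
python3 -m creep '{"jaw":[-1,-1,-1,-1,-1,-1,-1,-1,-1,-1,-1,-1,-1,-1,-1,-1,-1,-1,-1,-1],"translation":[[0,-0.5,0],[0,-0.5,0],[0,-0.5,0],[0,-0.5,0],[0.8,0,-3.275],[0.8,0,-3.275],[0.8,0,-3.275],[0.8,0,-3.275],[0.8,0,-3.275],[0.8,0,-3.275],[0.8,0,-3.275],[0.8,0,-3.275],[0.8,0,-3.275],[0.8,0,-3.275],[0.8,0,-3.275],[0.8,0,-3.275],[0.8,0,-3.275],[0.8,0,-3.275],[0.8,0,-3.275],[0.8,0,-3.275]],"dr":[[0,0.097,0],[0,0.097,0],[0,0.097,0],[0,0.097,0],[0,0,0],[0,0,0],[0,0,0],[0,0,0],[0,0,0],[0,0,0],[0,0,0],[0,0,0],[0,0,0],[0,0,0],[0,0,0],[0,0,0],[0,0,0],[0,0,0],[0,0,0],[0,0,0]]}'
python3 -m creep '{"jaw":[-1,-1,-1,-1,-1,-1,-1,-1,-1],"translation":[[0.8,0,-3.275],[0.8,0,-3.275],[0.8,0,-3.275],[0.8,0,-3.275],[0.8,0,-3.275],[0.8,0,-3.275],[0,0,0],[0,0,0],[0,0,0]],"dr":[[0,0,0],[0,0,0],[0,0,0],[0,0,0],[0,0,0],[0,0,0],[0,0,0],[0,0,0],[0,0,0]]}'
python3 - <<'E'
from h import *
o=status.observe(); print(o["tool_pos"],o["orientation"])
s=viewer.snapshot("wrist"); cv2.imwrite("pics/r1.png",s["img"]); np.savez("r1.npz",**s)
E
```

```text
clock: 7.43
tool_pos: [0.503, -0.1995, 0.1997]
orientation: [-90.0, 0.0, -6.2]
wrist_force: [1.1, 0.2, -0.7]
opening: 0.238
clock: 8.18
tool_pos: [0.5294, -0.3979, 0.1992]
orientation: [-89.9, 0.1, -6.2]
wrist_force: [0.3, -0.3, -1.4]
opening: 0.235
[ 0.52940967 -0.39790995  0.19915792] [-8.99209702e+01  6.96999900e-02 -6.24756218e+00]
```

View pics/r1.png

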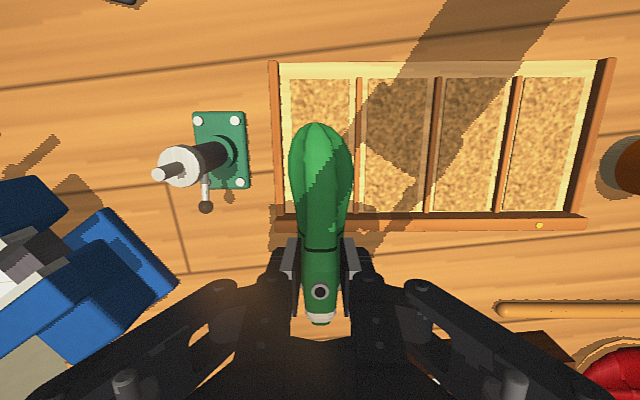

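Run:
```python
from h import *
s=dict(np.load("r1.npz")); im=s["img"]
z=cv2.resize(im[50:240,260:460],(800,760)[:2],interpolation=cv2.INTER_CUBIC)[:600]
cv2.imwrite("pics/r1a.png",cv2.resize(im[50:190,260:460],(800,560)))
cv2.imwrite("pics/r1b.png",cv2.resize(im[50:240,430:620],(760,760))[160:760])
```

```text
(no output)
```

View pics/r1a.png

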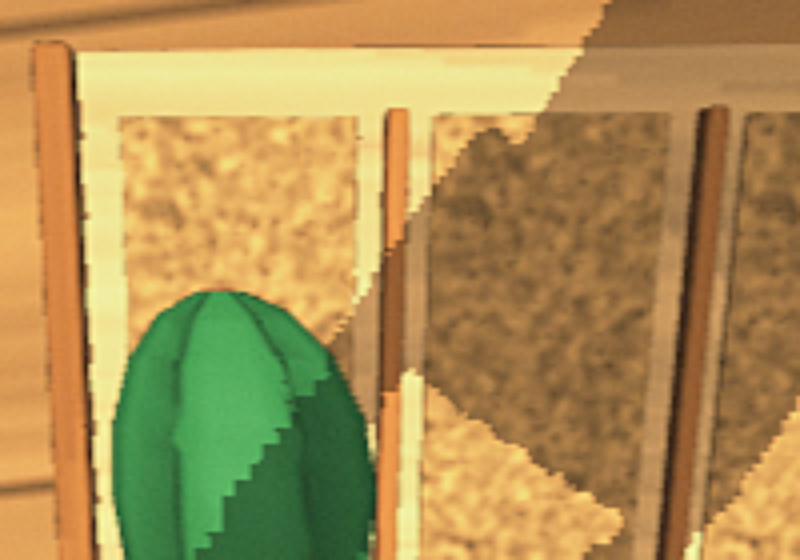

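View pics/r1b.png

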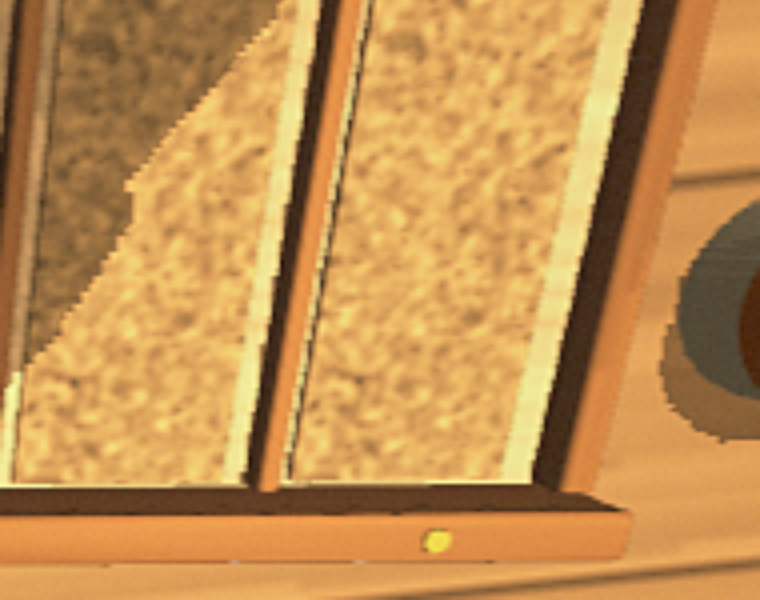

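```bash
cat >> h.py <<'E'
def fit(W,M):
    W=np.array(W);M=np.array(M); w=(W-W.mean(0)); m=M-M.mean(0)
    a=np.arctan2((m[:,0]*w[:,1]-m[:,1]*w[:,0]).sum(),(m*w).sum()); c,s=np.cos(a),np.sin(a); R=np.array([[c,-s],[s,c]])
    t=W.mean(0)-R@M.mean(0); return t,np.degrees(a),(W-(M@R.T+t))
E
python3 - <<'E'
from h import *
s=dict(np.load("r1.npz"))
px=[(290.5,79.2),(349,79.2),(368.2,78.5),(427.5,78.2),(502.5,210),(555,210),(486.5,210.5)]
M=[(-.073,-.154),(-.073,-.092),(-.073,-.072),(-.073,-.010),(.073,.092),(.073,.154),(.073,.072)]
W=[ray(s,u,v,.015)[:2] for u,v in px]
t,a,r=fit(W,M); print(t.round(4),a.round(2)); print((r*1000).round(1))
E
```

```text
[ 0.5065 -0.2705] -5.67
[[-0.2  0.8]
 [ 0.3 -0.3]
 [-0.2 -0.2]
 [ 0.1 -0.5]
 [-0.4 -0.3]
 [ 0.2 -0.3]
 [ 0.2  0.8]]
```

Run:
```python
from h import *
s=dict(np.load("r1.npz")); p,R=pose(); R0=R
for h in (.183,.188,.195):
    print("toe",h,(R.T@(ray(s,319,122.5,h)-p))[[0,2]].round(4))
for h in (.205,.21):
    print("heel",h,(R.T@(ray(s,320,325,h)-p))[[0,2]].round(4))
P=cloud(s); q=(P-p)@R; m=np.zeros((400,640),bool); m[100:330,285:355]=1; m&=(P[...,2]>.15)
g=cv2.inRange(cv2.cvtColor(s["img"],cv2.COLOR_BGR2HSV),(40,80,30),(85,255,255))>0
k=q[m&g]; print("x range",np.percentile(k[:,0],[.2,99.8]).round(4)); 
for a in np.arange(-.065,.03,.01):
    b=(k[:,0]>a)&(k[:,0]<a+.01)
    if b.sum()>5: print(a.round(3),"ztop",(-k[b][:,1]).max().round(4),"lat mid",((k[b][:,2].min()+k[b][:,2].max())/2).round(4),"w",np.ptp(k[b][:,2]).round(4))
```

```text
toe 0.183 [-0.0684 -0.0002]
toe 0.188 [-0.0685 -0.0002]
toe 0.195 [-0.0687 -0.0001]
heel 0.205 [0.0405 0.0003]
heel 0.21 [0.0364 0.0003]
x range [-0.072  0.024]
-0.065 ztop -0.0024 lat mid -0.0006 w 0.0303
-0.055 ztop 0.0022 lat mid 0.0002 w 0.0347
-0.045 ztop 0.0061 lat mid 0.0006 w 0.0355
-0.035 ztop 0.0128 lat mid 0.0007 w 0.033
-0.025 ztop 0.0199 lat mid 0.0008 w 0.0285
-0.015 ztop 0.0255 lat mid 0.0001 w 0.0253
-0.005 ztop 0.0272 lat mid 0.0004 w 0.0201
0.005 ztop 0.0277 lat mid 0.0005 w 0.0203
0.015 ztop 0.0264 lat mid 0.0005 w 0.0216
0.025 ztop 0.0236 lat mid 0.0006 w 0.0073
```

```bash
sed -i 's/^RO=.*/RO=np.array([.5065,-.2705]); RY=-5.67/' h.py; sed -i 's/o=RO,a=RY/o=None,a=None/; s/    c,s=np.cos(np.radians(a)),np.sin(np.radians(a)); return/    o=RO if o is None else o; a=RY if a is None else a\n    c,s=np.cos(np.radians(a)),np.sin(np.radians(a)); return/' h.py
python3 -c "
from h import *
plan([*rw(.042,-.123),.039],RY)"
```

```text
world d [ 0.0066  0.0003 -0.1604] tool cm cur [ 0.67 16.04  0.08] tool cm after turn [ 0.66 16.04  0.09] dr [-0.0012 -0.0092 -0.001 ] rows min 3.8488302972560073 0.07438060628990216
```

```bash
python3 -m creep '{"jaw":[-1,-1,-1,-1,-1,-1,-1,-1,-1,-1,-1,-1],"translation":[[0.66,0,0.09],[0,2,0],[0,2,0],[0,2,0],[0,2,0],[0,2,0],[0,2,0],[0,1.6,0],[0,1.2,0],[0,1,0],[0,0.2,0],[0,0,0]],"dr":[[0,-0.01,0],[0,0,0],[0,0,0],[0,0,0],[0,0,0],[0,0,0],[0,0,0],[0,0,0],[0,0,0],[0,0,0],[0,0,0],[0,0,0]]}'
python3 -m creep '{"jaw":[-1,-1,-1,-1],"translation":[[0,0,0],[0,0.1,0],[0,0.1,0],[0,0,0]],"dr":[[0,0,0],[0,0,0],[0,0,0],[0,0,0]]}'
```

```text
clock: 9.23
tool_pos: [0.5365, -0.3976, 0.0394]
orientation: [-90.0, 0.0, -5.6]
wrist_force: [0.9, 1.1, -1.1]
opening: 0.241
clock: 9.57
tool_pos: [0.5369, -0.3987, 0.0387]
orientation: [-90.0, -0.1, -5.6]
wrist_force: [0.8, 0.5, -0.6]
opening: 0.239
```

```bash
python3 -m creep '{"jaw":[-1,-1,-1,-1],"translation":[[0,0.1,0],[0,0.1,0],[0,0,0],[0,0,0]],"dr":[[0,0,0],[0,0,0],[0,0,0],[0,0,0]]}'
python3 -m creep '{"jaw":[-1,-1,-1],"translation":[[0,0.1,0],[0,0,0],[0,0,0]],"dr":[[0,0,0],[0,0,0],[0,0,0]]}'
```

```text
clock: 9.9
tool_pos: [0.5364, -0.3983, 0.0358]
orientation: [-90.0, 0.0, -5.6]
wrist_force: [-0.2, 0.5, -0.6]
opening: 0.239
clock: 10.15
tool_pos: [0.5365, -0.3982, 0.0348]
orientation: [-90.0, 0.0, -5.6]
wrist_force: [0.8, -0.2, -1.0]
opening: 0.237
```

```bash
python3 -m creep '{"jaw":[-1,-1,-1],"translation":[[0,0.1,0],[0,0,0],[0,0,0]],"dr":[[0,0,0],[0,0,0],[0,0,0]]}'
```

```text
clock: 10.4
tool_pos: [0.5365, -0.3982, 0.0338]
orientation: [-90.0, 0.0, -5.6]
wrist_force: [-0.0, -0.2, -0.5]
opening: 0.241
```

```bash
python3 -m creep '{"jaw":[-1,-1,-1],"translation":[[0,0.1,0],[0,0,0],[0,0,0]],"dr":[[0,0,0],[0,0,0],[0,0,0]]}'
python3 -m creep '{"jaw":[-1,-1,-1],"translation":[[0,0.1,0],[0,0,0],[0,0,0]],"dr":[[0,0,0],[0,0,0],[0,0,0]]}'
```

```text
clock: 10.65
tool_pos: [0.5367, -0.3984, 0.0335]
orientation: [-90.0, -0.0, -5.6]
wrist_force: [-1.3, 1.4, 3.9]
opening: 0.238
clock: 10.9
tool_pos: [0.5367, -0.3984, 0.0334]
orientation: [-90.0, -0.0, -5.6]
wrist_force: [-3.8, 3.0, 8.0]
opening: 0.238
```

```bash
python3 -m creep '{"jaw":[-1,-1,0.1,0.1,0.1,0.1,0.1,0.1,0.1,0.1,0.1,0.1,0.1,0.1,0.1],"translation":[[0,-0.15,0],[0,0,0],[0,0,0],[0,0,0],[0,0,0],[0,0,0],[0,0,0],[0,0,0],[0,-1,0],[0,-2,0],[0,-3,0],[0,-3,0],[0,-3,0],[0,-3,0],[0,0,0]],"dr":[[0,0,0],[0,0,0],[0,0,0],[0,0,0],[0,0,0],[0,0,0],[0,0,0],[0,0,0],[0,0,0],[0,0,0],[0,0,0],[0,0,0],[0,0,0],[0,0,0],[0,0,0]]}'
cat >> h.py <<'E'
def inrack(q):
    c,s=np.cos(np.radians(RY)),np.sin(np.radians(RY)); d=np.asarray(q)[...,:2]-RO
    return np.stack([c*d[...,0]+s*d[...,1],-s*d[...,0]+c*d[...,1]],-1)
def placed(name,by,h):
    s=viewer.snapshot("wrist"); cv2.imwrite(f"pics/{name}.png",s["img"]); np.savez(f"{name}.npz",**s)
    P=cloud(s); r=inrack(P); z=P[...,2]
    m=(abs(r[...,1]-by)<.036)&(abs(r[...,0])<.085)&(z>.027)&(z<.02+h+.015)
    hs=cv2.cvtColor(s["img"],cv2.COLOR_BGR2HSV); g=cv2.inRange(hs,(40,70,25),(85,255,255))>0
    k=r[m&g]; zz=z[m&g]; print(len(k),"x",np.percentile(k[:,0],[.2,99.8]).round(4),"zmax",np.percentile(zz,98).round(4))
    rail=r[(z>.032)&(z<.05)&(abs(r[...,1]-by)<.04)&(r[...,0]>.06)&~g]
    if len(rail): print("rail x",np.percentile(rail[:,0],[2,50]).round(4))
    for a in np.arange(-.065,.075,.01):
        b=(k[:,0]>a)&(k[:,0]<a+.01)
        if b.sum()>5: 
            zt=np.percentile(zz[b],97); t=b&(zz>zt-.008)
            print(a.round(3),"z",zt.round(3),"mid",((np.percentile(k[b][:,1],1)+np.percentile(k[b][:,1],99))/2-by).round(4),"midtop",((k[t][:,1].min()+k[t][:,1].max())/2-by).round(4),"w",np.ptp(k[b][:,1]).round(3))
E
python3 -c "
from h import *
placed('p1',-.123,.044)"
```

```text
clock: 12.15
tool_pos: [0.5403, -0.4012, 0.1931]
orientation: [-90.4, -0.7, -5.6]
wrist_force: [1.4, -0.6, 1.3]
opening: 0.551
1640 x [-0.0209  0.0678] zmax 0.0593
rail x [0.071  0.0804]
-0.025 z 0.03 mid -0.0013 midtop -0.0013 w 0.012
-0.015 z 0.033 mid -0.0002 midtop -0.0002 w 0.016
-0.005 z 0.038 mid 0.0005 midtop -0.0002 w 0.023
0.005 z 0.043 mid 0.0004 midtop 0.0003 w 0.026
0.015 z 0.05 mid 0.0005 midtop 0.0004 w 0.025
0.025 z 0.057 mid -0.0 midtop -0.0001 w 0.023
0.035 z 0.059 mid -0.0005 midtop -0.0001 w 0.023
0.045 z 0.06 mid -0.0005 midtop -0.0 w 0.024
0.055 z 0.06 mid -0.0005 midtop -0.0 w 0.023
0.065 z 0.059 mid -0.0014 midtop 0.0 w 0.014
```

View pics/p1.png

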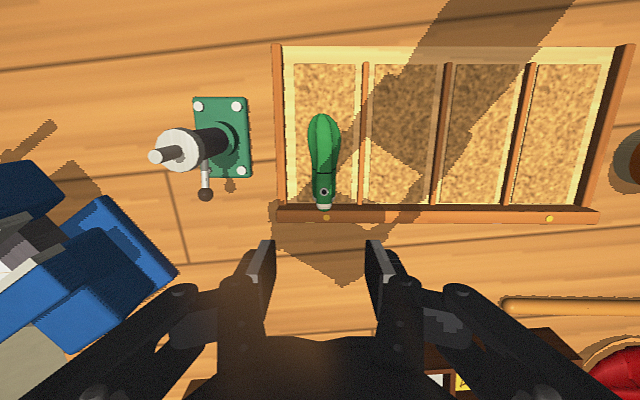

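```bash
python3 -c "
from h import *
plan([.43,.15,.20],-24)"
```

```text
world d [-0.1092  0.5505  0.0101] tool cm cur [-16.27  -1.46  53.7 ] tool cm after turn [-32.37  -1.01  45.84] dr [0.0043 0.3205 0.0096] rows min 13.459915462672653 2.566096886480124
```

```bash
python3 -m creep '{"jaw":[1,1,1,1,1,1,1,1,1,1,1,1,1,1,1,1,1,1,1],"translation":[[0,0,0],[0,0,0],[0,0,0],[-2.02,-0.05,2.86],[-2.02,-0.05,2.86],[-2.02,-0.05,2.86],[-2.02,-0.05,2.86],[-2.02,-0.05,2.86],[-2.02,-0.05,2.86],[-2.02,-0.05,2.86],[-2.02,-0.05,2.86],[-2.02,-0.05,2.86],[-2.02,-0.05,2.86],[-2.02,-0.05,2.86],[-2.02,-0.05,2.86],[-2.02,-0.05,2.86],[-2.02,-0.05,2.86],[-2.02,-0.05,2.86],[-2.02,-0.05,2.86]],"dr":[[0,0.107,0],[0,0.107,0],[0,0.107,0],[0,0,0],[0,0,0],[0,0,0],[0,0,0],[0,0,0],[0,0,0],[0,0,0],[0,0,0],[0,0,0],[0,0,0],[0,0,0],[0,0,0],[0,0,0],[0,0,0],[0,0,0],[0,0,0]]}'
python3 -m creep '{"jaw":[1,1,1,1],"translation":[[0,0,0],[0,0,0],[0,0,0],[0,0,0]],"dr":[[0,0,0],[0,0,0],[0,0,0],[0,0,0]]}'
python3 -c "
from h import *
look('small1',.051,.073,.110)"
```

```text
clock: 13.78
tool_pos: [0.4262, 0.1526, 0.1907]
orientation: [-90.0, 0.1, -24.0]
wrist_force: [1.1, 0.2, -0.3]
opening: 0.997
clock: 14.12
tool_pos: [0.4276, 0.1502, 0.1909]
orientation: [-90.1, 0.0, -24.1]
wrist_force: [-0.7, -0.5, -0.1]
opening: 1.003
px [318. 173.] [ 305  118   30  107 2406]
zmax 0.0555
all rect c [0.4118 0.1561] size [0.0316 0.105 ] yaw -27.4 pca -24.9
cone rect c [0.4325 0.1462] size [0.0188 0.0594] yaw -24.1 pca -26.4
top rect c [0.439  0.1432] size [0.0183 0.0449] yaw -24.7 pca -25.8
tool-frame: toe -0.0698 heel 0.0356 len 0.1054
d,z,midtop,midall,w
 (-65, 19, np.float64(-1.8), np.float64(-1.8), 15)
 (-55, 23, np.float64(-0.7), np.float64(-0.7), 19)
 (-45, 27, np.float64(-0.7), np.float64(-0.2), 25)
 (-35, 33, np.float64(-0.1), np.float64(-0.1), 32)
 (-25, 39, np.float64(-0.6), np.float64(-0.7), 31)
 (-15, 46, np.float64(-1.1), np.float64(-0.7), 29)
 (-5, 52, np.float64(-1.6), np.float64(-1.8), 29)
 (5, 56, np.float64(-1.5), np.float64(-1.8), 29)
 (15, 56, np.float64(-2.1), np.float64(-1.8), 29)
 (25, 55, np.float64(-2.1), np.float64(-2.4), 29)
 (35, 54, np.float64(-2.1), np.float64(-1.7), 22)
```

View pics/small1.png

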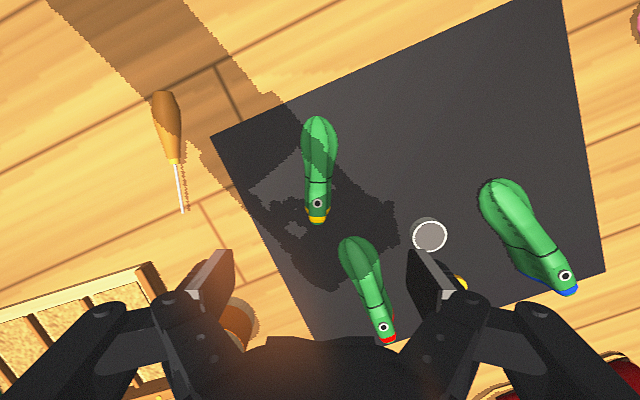

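```bash
python3 -m creep '{"jaw":[1,1,1,1,1,1,1,1,1,1,1],"translation":[[0,0,-0.17],[0,2.2,0],[0,2.2,0],[0,2.2,0],[0,2.2,0],[0,2.2,0],[0,2.2,0],[0,2.2,0],[0,1.3,0],[0,0,0],[0,0,0]],"dr":[[0,0.017,0],[0,0,0],[0,0,0],[0,0,0],[0,0,0],[0,0,0],[0,0,0],[0,0,0],[0,0,0],[0,0,0],[0,0,0]]}' 30
python3 -m creep '{"jaw":[-1,-1,-1,-1,-1,-1,-1,-1,-1,-1],"translation":[[0,0,0],[0,0,0],[0,0,0],[0,0,0],[0,0,0],[0,0,0],[0,0,0],[0,0,0],[0,0,0],[0,0,0]],"dr":[[0,0,0],[0,0,0],[0,0,0],[0,0,0],[0,0,0],[0,0,0],[0,0,0],[0,0,0],[0,0,0],[0,0,0]]}' 30
```

```text
clock: 15.08
tool_pos: [0.4265, 0.1486, 0.0238]
orientation: [-90.1, 0.1, -25.1]
wrist_force: [-0.2, -0.6, 0.6]
opening: 1.003
clock: 15.92
tool_pos: [0.4275, 0.1498, 0.0252]
orientation: [-90.0, -0.0, -25.0]
wrist_force: [-0.5, -1.8, 6.9]
opening: 0.265
```

```bash
python3 -m creep '{"jaw":[-1,-1,-1,-1,-1,-1,-1,-1],"translation":[[0,-1,0],[0,-2,0],[0,-2.5,0],[0,-2.5,0],[0,-2.5,0],[0,-2.5,0],[0,-2.5,0],[0,-2,0]],"dr":[[0,0,0],[0,0,0],[0,0,0],[0,0,0],[0,0,0],[0,-0.1125,0],[0,-0.1125,0],[0,-0.1125,0]]}'
python3 -c "
from h import *
plan([*rw(.036,-.041),.20],RY)"
```

```text
clock: 16.58
tool_pos: [0.4271, 0.1499, 0.2018]
orientation: [-90.0, -0.1, -5.3]
wrist_force: [1.1, -0.2, -1.7]
opening: 0.264
world d [ 0.1111 -0.4647 -0.0018] tool cm cur [ 15.39   0.17 -45.24] tool cm after turn [ 15.65   0.18 -45.15] dr [-0.0008  0.0057  0.0017] rows min 11.458885869424686 0.0484103044599706
```

```bash
python3 -m creep '{"jaw":[-1,-1,-1,-1,-1,-1,-1,-1,-1,-1,-1,-1,-1,-1,-1,-1,-1],"translation":[[1.12,0,-3.225],[1.12,0,-3.225],[1.12,0,-3.225],[1.12,0,-3.225],[1.12,0,-3.225],[1.12,0,-3.225],[1.12,0,-3.225],[1.12,0,-3.225],[1.12,0,-3.225],[1.12,0,-3.225],[1.12,0,-3.225],[1.12,0,-3.225],[1.12,0,-3.225],[1.12,0,-3.225],[0,0,0],[0,0,0],[0,0,0]],"dr":[[0,0.003,0],[0,0.003,0],[0,0,0],[0,0,0],[0,0,0],[0,0,0],[0,0,0],[0,0,0],[0,0,0],[0,0,0],[0,0,0],[0,0,0],[0,0,0],[0,0,0],[0,0,0],[0,0,0],[0,0,0]]}'
cat >> h.py <<'E'
def held(name):
    s=viewer.snapshot("wrist"); cv2.imwrite(f"pics/{name}.png",s["img"]); np.savez(f"{name}.npz",**s); p,R=pose()
    P=cloud(s); q=(P-p)@R; m=np.zeros((400,640),bool); m[60:340,270:370]=1; m&=(P[...,2]>.15)
    g=cv2.inRange(cv2.cvtColor(s["img"],cv2.COLOR_BGR2HSV),(40,80,30),(85,255,255))>0
    m&=g; n,l,st,c=cv2.connectedComponentsWithStats(m.astype(np.uint8)); i=1+np.argmax(st[1:,4]); print(st[i])
    k=q[l==i]; print("x range",np.percentile(k[:,0],[.2,99.8]).round(4)); 
    tip=(c[i][0],st[i][1]-.5); print("toe ray",(R.T@(ray(s,tip[0],tip[1],p[2]-.01)-p))[[0,2]].round(4))
    for a in np.arange(-.105,.05,.01):
        b=(k[:,0]>a)&(k[:,0]<a+.01)
        if b.sum()>5: print(a.round(3),"ztop",np.percentile(-k[b][:,1],98).round(4),"lat mid",((k[b][:,2].min()+k[b][:,2].max())/2).round(4),"w",np.ptp(k[b][:,2]).round(4))
E
python3 -c "
from h import *
held('small2'); plan([*rw(.036,-.041),.044],RY)"
```

```text
clock: 18.0
tool_pos: [0.5354, -0.3151, 0.199]
orientation: [-89.9, 0.1, -6.0]
wrist_force: [0.8, -0.6, -1.6]
opening: 0.263
[  284   116    73   217 10744]
x range [-0.0719  0.026 ]
toe ray [-0.0719  0.0001]
-0.075 ztop 0.1424 lat mid -0.0023 w 0.0244
-0.065 ztop -0.0042 lat mid -0.0009 w 0.036
-0.055 ztop -0.0004 lat mid 0.0001 w 0.0391
-0.045 ztop 0.0045 lat mid 0.0003 w 0.04
-0.035 ztop 0.0104 lat mid 0.0005 w 0.0384
-0.025 ztop 0.0177 lat mid 0.0006 w 0.0343
-0.015 ztop 0.0243 lat mid 0.0001 w 0.0305
-0.005 ztop 0.0279 lat mid 0.0004 w 0.0223
0.005 ztop 0.0281 lat mid 0.0005 w 0.0235
0.015 ztop 0.0288 lat mid 0.0005 w 0.0255
0.025 ztop 0.0288 lat mid -0.0013 w 0.0207
world d [ 0.0028 -0.0003 -0.1551] tool cm cur [ 0.3  15.51 -0.02] tool cm after turn [ 0.28 15.51 -0.  ] dr [-0.0011 -0.0057 -0.001 ] rows min 3.7201620835442 0.047107602785275336
```

View pics/small2.png

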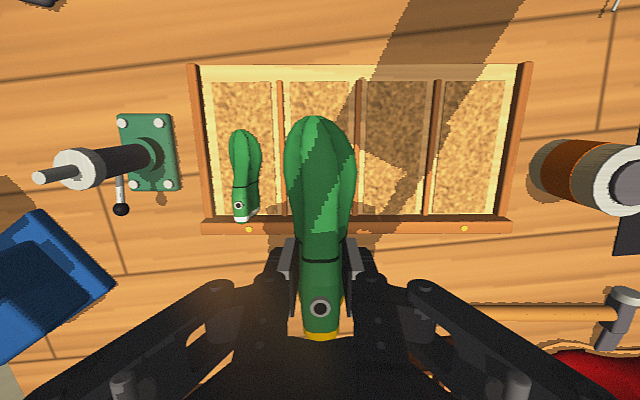

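```bash
python3 -m creep '{"jaw":[-1,-1,-1,-1,-1,-1,-1,-1,-1,-1,-1,-1,-1,-1],"translation":[[-0.2,0,0],[0,2,0],[0,2,0],[0,2,0],[0,2,0],[0,2,0],[0,2,0],[0,1.5,0],[0,1,0],[0,0.6,0],[0,0.2,0],[0,0.2,0],[0,0,0],[0,0,0]],"dr":[[0,-0.006,0],[0,0,0],[0,0,0],[0,0,0],[0,0,0],[0,0,0],[0,0,0],[0,0,0],[0,0,0],[0,0,0],[0,0,0],[0,0,0],[0,0,0],[0,0,0]]}'
python3 -m creep '{"jaw":[-1,-1,-1,-1,-1],"translation":[[0,0.1,0],[0,0.1,0],[0,0.1,0],[0,0,0],[0,0,0]],"dr":[[0,0,0],[0,0,0],[0,0,0],[0,0,0],[0,0,0]]}'
```

```text
clock: 19.22
tool_pos: [0.5348, -0.3159, 0.0455]
orientation: [-90.0, -0.1, -5.7]
wrist_force: [0.4, 0.0, -2.0]
opening: 0.262
clock: 19.63
tool_pos: [0.5339, -0.3154, 0.0413]
orientation: [-90.0, 0.0, -5.7]
wrist_force: [-0.2, 0.6, -1.3]
opening: 0.263
```

```bash
python3 -m creep '{"jaw":[-1,-1,-1,-1,-1,-1],"translation":[[0,0.1,0.08],[0,0.1,0],[0,0.1,0],[0,0,0],[0,0,0],[0,0,0]],"dr":[[0,0,0],[0,0,0],[0,0,0],[0,0,0],[0,0,0],[0,0,0]]}'
python3 -m creep '{"jaw":[-1,-1,-1],"translation":[[0,0.1,0],[0,0,0],[0,0,0]],"dr":[[0,0,0],[0,0,0],[0,0,0]]}'
python3 -m creep '{"jaw":[-1,-1,-1],"translation":[[0,0.1,0],[0,0,0],[0,0,0]],"dr":[[0,0,0],[0,0,0],[0,0,0]]}'
```

```text
clock: 20.13
tool_pos: [0.5341, -0.3146, 0.0383]
orientation: [-90.0, 0.0, -5.7]
wrist_force: [0.9, -0.5, -1.8]
opening: 0.267
clock: 20.38
tool_pos: [0.5342, -0.3147, 0.0375]
orientation: [-90.0, -0.0, -5.7]
wrist_force: [0.2, -0.1, -0.4]
opening: 0.266
clock: 20.63
tool_pos: [0.5343, -0.3147, 0.0373]
orientation: [-90.0, -0.0, -5.7]
wrist_force: [-1.4, 2.3, 5.1]
opening: 0.265
```

Contact. Release and rise.

```bash
python3 -m creep '{"jaw":[-1,-1,0.1,0.1,0.1,0.1,0.1,0.1,0.1,0.1,0.1,0.1,0.1,0.1,0.1,0.1],"translation":[[0,-0.1,0],[0,0,0],[0,0,0],[0,0,0],[0,0,0],[0,0,0],[0,0,0],[0,0,0],[0,-1,0],[0,-2,0],[0,-3,0],[0,-3,0],[0,-3,0],[0,-3,0],[0,0,0],[0,0,0]],"dr":[[0,0,0],[0,0,0],[0,0,0],[0,0,0],[0,0,0],[0,0,0],[0,0,0],[0,0,0],[0,0,0],[0,0,0],[0,0,0],[0,0,0],[0,0,0],[0,0,0],[0,0,0],[0,0,0]]}'
python3 -c "
from h import *
placed('p2',-.041,.051)
plan([.584,.152,.2],0)"
```

```text
clock: 21.97
tool_pos: [0.5359, -0.3158, 0.1914]
orientation: [-90.2, -0.3, -5.7]
wrist_force: [-0.3, 1.1, -0.8]
opening: 0.55
2353 x [-0.0379  0.0668] zmax 0.0656
rail x [0.0741 0.0807]
-0.045 z 0.029 mid -0.0021 midtop -0.002 w 0.01
-0.035 z 0.033 mid -0.001 midtop -0.001 w 0.016
-0.025 z 0.037 mid 0.0006 midtop 0.0006 w 0.027
-0.015 z 0.041 mid 0.0009 midtop 0.0005 w 0.03
-0.005 z 0.047 mid 0.0012 midtop 0.0011 w 0.033
0.005 z 0.053 mid 0.0016 midtop 0.0016 w 0.031
0.015 z 0.06 mid 0.0006 midtop 0.0011 w 0.03
0.025 z 0.065 mid 0.0006 midtop 0.0011 w 0.026
0.035 z 0.066 mid 0.0006 midtop 0.0011 w 0.027
0.045 z 0.066 mid 0.0006 midtop 0.0011 w 0.027
0.055 z 0.066 mid 0.0003 midtop 0.0011 w 0.026
0.065 z 0.065 mid 0.0012 midtop 0.0012 w 0.01
world d [0.0495 0.467  0.011 ] tool cm cur [ 0.31 -1.16 46.96] tool cm after turn [ 4.95 -1.1  46.7 ] dr [ 0.0013 -0.0989  0.0022] rows min 11.264578773468577 0.7919854354092115
```

View pics/p2.png

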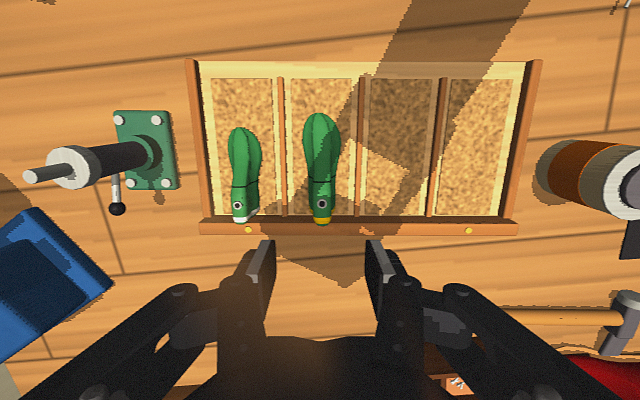

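```bash
python3 -m creep '{"jaw":[1,1,1,1,1,1,1,1,1,1,1,1,1,1,1,1,1,1,1],"translation":[[0,0,0],[0.35,-0.07,3.35],[0.35,-0.07,3.35],[0.35,-0.07,3.35],[0.35,-0.07,3.35],[0.35,-0.07,3.35],[0.35,-0.07,3.35],[0.35,-0.07,3.35],[0.35,-0.07,3.35],[0.35,-0.07,3.35],[0.35,-0.07,3.35],[0.35,-0.07,3.35],[0.35,-0.07,3.35],[0.35,-0.07,3.35],[0.35,-0.07,3.35],[0,0,0],[0,0,0],[0,0,0],[0,0,0]],"dr":[[0,-0.099,0],[0,0,0],[0,0,0],[0,0,0],[0,0,0],[0,0,0],[0,0,0],[0,0,0],[0,0,0],[0,0,0],[0,0,0],[0,0,0],[0,0,0],[0,0,0],[0,0,0],[0,0,0],[0,0,0],[0,0,0],[0,0,0]]}'
python3 -c "
from h import *
look('med1',.057,.082,.124)"
```

```text
clock: 23.6
tool_pos: [0.5822, 0.1531, 0.1959]
orientation: [-90.1, 0.1, -0.0]
wrist_force: [-0.6, -0.9, -0.3]
opening: 0.997
px [320. 171.] [ 304  109   35  122 3161]
zmax 0.0619
all rect c [0.5642 0.1547] size [0.0376 0.1214] yaw -0.6 pca -1.6
cone rect c [0.5908 0.1527] size [0.0207 0.0681] yaw -0.1 pca -2.4
top rect c [0.5989 0.1528] size [0.0206 0.052 ] yaw -0.6 pca -2.5
tool-frame: toe -0.079 heel 0.0424 len 0.1214
d,z,midtop,midall,w
 (-74, 21, np.float64(0.2), np.float64(0.2), 16)
 (-64, 25, np.float64(1.8), np.float64(0.7), 24)
 (-54, 28, np.float64(1.8), np.float64(1.8), 30)
 (-44, 33, np.float64(1.8), np.float64(1.8), 35)
 (-34, 39, np.float64(2.4), np.float64(1.8), 38)
 (-24, 46, np.float64(1.8), np.float64(1.4), 37)
 (-14, 53, np.float64(0.8), np.float64(1.3), 35)
 (-4, 58, np.float64(-0.1), np.float64(0.2), 33)
 (6, 62, np.float64(-0.1), np.float64(0.3), 33)
 (16, 63, np.float64(-0.2), np.float64(-0.2), 32)
 (26, 61, np.float64(-0.7), np.float64(-0.2), 32)
 (36, 61, np.float64(-1.2), np.float64(-1.0), 31)
 (46, 59, np.float64(-2.2), np.float64(-2.2), 8)
```

View pics/med1.png

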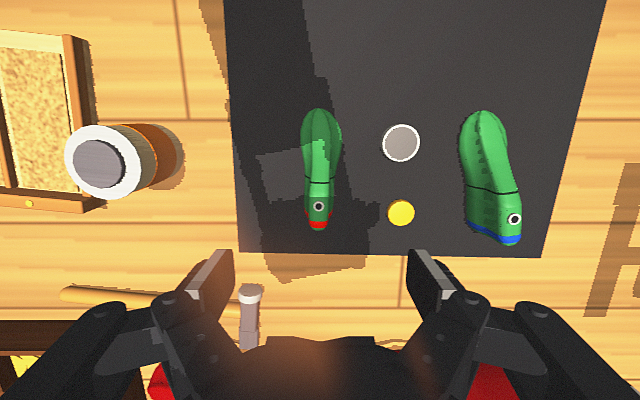

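```bash
python3 -m creep '{"jaw":[1,1,1,1,1,1,1,1,1,1,1],"translation":[[0,0,0],[0,2.2,0],[0,2.2,0],[0,2.2,0],[0,2.2,0],[0,2.2,0],[0,2.2,0],[0,2.2,0],[0,1.2,0],[0,0,0],[0,0,0]],"dr":[[0,0.03,0],[0,0,0],[0,0,0],[0,0,0],[0,0,0],[0,0,0],[0,0,0],[0,0,0],[0,0,0],[0,0,0],[0,0,0]]}' 35
python3 -m creep '{"jaw":[-1,-1,-1,-1,-1,-1,-1,-1,-1,-1],"translation":[[0,0,0],[0,0,0],[0,0,0],[0,0,0],[0,0,0],[0,0,0],[0,0,0],[0,0,0],[0,0,0],[0,0,0]],"dr":[[0,0,0],[0,0,0],[0,0,0],[0,0,0],[0,0,0],[0,0,0],[0,0,0],[0,0,0],[0,0,0],[0,0,0]]}' 35
python3 -m creep '{"jaw":[-1,-1,-1,-1,-1,-1,-1,-1],"translation":[[0,-1,0],[0,-2,0],[0,-2.5,0],[0,-2.5,0],[0,-2.5,0],[0,-2.5,0],[0,-2.5,0],[0,-2,0]],"dr":[[0,0,0],[0,0,0],[0,0,0],[0,0,0],[0,0,0],[0,0,0],[0,0.034,0],[0,0.034,0]]}'
python3 -c "
from h import *
plan([*rw(.028,.041),.21],RY)"
```

```text
clock: 24.57
tool_pos: [0.5826, 0.1534, 0.0307]
orientation: [-90.0, 0.1, -1.8]
wrist_force: [0.3, 0.5, -0.5]
opening: 1.005
clock: 25.4
tool_pos: [0.5837, 0.1543, 0.0323]
orientation: [-90.0, -0.1, -1.7]
wrist_force: [-1.4, -0.9, 6.6]
opening: 0.264
clock: 26.07
tool_pos: [0.5831, 0.1546, 0.2085]
orientation: [-90.0, -0.1, -5.7]
wrist_force: [0.5, 0.4, -0.9]
opening: 0.263
world d [-0.0447 -0.3871  0.0015] tool cm cur [ -0.61  -0.18 -38.96] tool cm after turn [ -0.63  -0.15 -38.96] dr [-0.0007 -0.0004  0.0013] rows min 9.344174727388612 0.012581607670783824
```

```bash
python3 -m creep '{"jaw":[-1,-1,-1,-1,-1,-1,-1,-1,-1,-1,-1,-1,-1,-1,-1],"translation":[[-0.05,0,-3.25],[-0.05,0,-3.25],[-0.05,0,-3.25],[-0.05,0,-3.25],[-0.05,0,-3.25],[-0.05,0,-3.25],[-0.05,0,-3.25],[-0.05,0,-3.25],[-0.05,0,-3.25],[-0.05,0,-3.25],[-0.05,0,-3.25],[-0.05,0,-3.25],[0,0,0],[0,0,0],[0,0,0]],"dr":[[0,0,0],[0,0,0],[0,0,0],[0,0,0],[0,0,0],[0,0,0],[0,0,0],[0,0,0],[0,0,0],[0,0,0],[0,0,0],[0,0,0],[0,0,0],[0,0,0],[0,0,0]]}'
python3 -c "
from h import *
held('med2'); plan([*rw(.027,.041),.053],RY)"
```

```text
clock: 27.32
tool_pos: [0.5386, -0.2328, 0.2059]
orientation: [-89.9, 0.0, -5.7]
wrist_force: [-0.2, -0.7, -0.7]
opening: 0.263
[  281    97    80   240 12857]
x range [-0.0804  0.0287]
toe ray [-0.081   0.0003]
-0.085 ztop -0.0139 lat mid -0.0021 w 0.0255
-0.075 ztop 0.1425 lat mid -0.0009 w 0.0389
-0.065 ztop -0.0065 lat mid 0.0003 w 0.0439
-0.055 ztop -0.0022 lat mid 0.0006 w 0.0451
-0.045 ztop 0.0031 lat mid 0.0008 w 0.0448
-0.035 ztop 0.0098 lat mid 0.0012 w 0.0422
-0.025 ztop 0.0172 lat mid 0.0008 w 0.0371
-0.015 ztop 0.0237 lat mid 0.0005 w 0.0346
-0.005 ztop 0.0272 lat mid -0.0022 w 0.026
0.005 ztop 0.0277 lat mid 0.0006 w 0.0227
0.015 ztop 0.0286 lat mid 0.0017 w 0.0232
0.025 ztop 0.0285 lat mid 0.0005 w 0.0271
world d [-1.30e-03 -1.00e-04 -1.53e-01] tool cm cur [-0.12 15.3  -0.04] tool cm after turn [-0.13 15.3  -0.03] dr [-0.0009  0.0014 -0.0006] rows min 3.668912367437594 0.014121326264804893
```

View pics/med2.png

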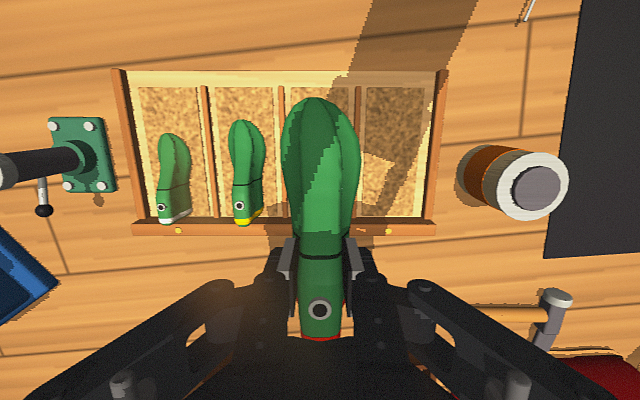

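```bash
python3 -m creep '{"jaw":[-1,-1,-1,-1,-1,-1,-1,-1,-1,-1,-1,-1,-1,-1],"translation":[[-0.2,0,0],[0,2,0],[0,2,0],[0,2,0],[0,2,0],[0,2,0],[0,2,0],[0,1.6,0],[0,1,0],[0,0.6,0],[0,0.2,0],[0,0.2,0],[0,0,0],[0,0,0]],"dr":[[0,0,0],[0,0,0],[0,0,0],[0,0,0],[0,0,0],[0,0,0],[0,0,0],[0,0,0],[0,0,0],[0,0,0],[0,0,0],[0,0,0],[0,0,0],[0,0,0]]}'
python3 -m creep '{"jaw":[-1,-1,-1,-1,-1],"translation":[[0,0.1,0],[0,0.1,0],[0,0,0],[0,0,0],[0,0,0]],"dr":[[0,0,0],[0,0,0],[0,0,0],[0,0,0],[0,0,0]]}'
python3 -c "
from h import *
plan([*rw(.026,.041),.0445],RY)"
```

```text
clock: 28.53
tool_pos: [0.5378, -0.2333, 0.0513]
orientation: [-90.0, -0.1, -5.6]
wrist_force: [0.2, 0.4, -1.1]
opening: 0.264
clock: 28.95
tool_pos: [0.537, -0.2331, 0.0483]
orientation: [-90.0, -0.0, -5.6]
wrist_force: [0.3, -0.5, -1.4]
opening: 0.267
world d [-0.0005  0.0008 -0.0038] tool cm cur [-0.06  0.38  0.07] tool cm after turn [-0.06  0.38  0.07] dr [0.     0.0009 0.0001] rows min 0.0935442222096451 0.007666994026932615
```

```bash
python3 -m creep '{"jaw":[-1,-1,-1,-1,-1,-1],"translation":[[0,0.1,0],[0,0.1,0],[0,0.1,0],[0,0,0],[0,0,0],[0,0,0]],"dr":[[0,0,0],[0,0,0],[0,0,0],[0,0,0],[0,0,0],[0,0,0]]}'
python3 -m creep '{"jaw":[-1,-1,-1],"translation":[[0,0.1,0],[0,0,0],[0,0,0]],"dr":[[0,0,0],[0,0,0],[0,0,0]]}'
python3 -m creep '{"jaw":[-1,-1,-1],"translation":[[0,0.1,0],[0,0,0],[0,0,0]],"dr":[[0,0,0],[0,0,0],[0,0,0]]}'
```

```text
clock: 29.45
tool_pos: [0.5369, -0.233, 0.0451]
orientation: [-90.0, 0.0, -5.6]
wrist_force: [-0.5, -0.6, -1.7]
opening: 0.26
clock: 29.7
tool_pos: [0.5372, -0.2331, 0.0445]
orientation: [-90.0, -0.0, -5.6]
wrist_force: [0.9, 0.4, 1.0]
opening: 0.261
clock: 29.95
tool_pos: [0.5373, -0.233, 0.0444]
orientation: [-90.0, -0.0, -5.6]
wrist_force: [-2.7, 1.9, 6.5]
opening: 0.267
```

```bash
python3 -m creep '{"jaw":[-1,-1,0.1,0.1,0.1,0.1,0.1,0.1,0.1,0.1,0.1,0.1,0.1,0.1,0.1,0.1],"translation":[[0,-0.1,0],[0,0,0],[0,0,0],[0,0,0],[0,0,0],[0,0,0],[0,0,0],[0,0,0],[0,-1,0],[0,-2,0],[0,-3,0],[0,-3,0],[0,-3,0],[0,-3,0],[0,0,0],[0,0,0]],"dr":[[0,0,0],[0,0,0],[0,0,0],[0,0,0],[0,0,0],[0,0,0],[0,0,0],[0,0,0],[0,0,0],[0,0,0],[0,0,0],[0,0,0],[0,0,0],[0,0,0],[0,0,0],[0,0,0]]}'
python3 -c "
from h import *
placed('p3',.041,.057)
plan([.594,.343,.205],9)"
```

```text
clock: 31.28
tool_pos: [0.5388, -0.2339, 0.1981]
orientation: [-90.1, -0.4, -5.6]
wrist_force: [-0.8, -0.1, 0.4]
opening: 0.549
3100 x [-0.0525  0.0661] zmax 0.072
rail x [0.0744 0.0813]
-0.055 z 0.032 mid -0.0022 midtop -0.0022 w 0.014
-0.045 z 0.036 mid -0.0017 midtop -0.0001 w 0.026
-0.035 z 0.04 mid 0.0004 midtop 0.0005 w 0.035
-0.025 z 0.044 mid 0.001 midtop 0.0004 w 0.038
-0.015 z 0.049 mid 0.0005 midtop 0.0009 w 0.038
-0.005 z 0.056 mid 0.001 midtop 0.0015 w 0.036
0.005 z 0.064 mid 0.0004 midtop 0.0005 w 0.033
0.015 z 0.069 mid 0.0004 midtop 0.0005 w 0.031
0.025 z 0.072 mid -0.0001 midtop 0.0006 w 0.03
0.035 z 0.072 mid 0.0006 midtop 0.0006 w 0.032
0.045 z 0.073 mid -0.0001 midtop 0.0005 w 0.031
0.055 z 0.072 mid -0.0019 midtop 0.0001 w 0.022
0.065 z 0.071 mid 0.0001 midtop 0.0001 w 0.012
world d [0.0566 0.5762 0.0094] tool cm cur [-0.   -0.99 57.9 ] tool cm after turn [14.6  -0.94 56.03] dr [ 0.0011 -0.255   0.0022] rows min 13.887003159976716 2.0403513298166422
```

View pics/p3.png

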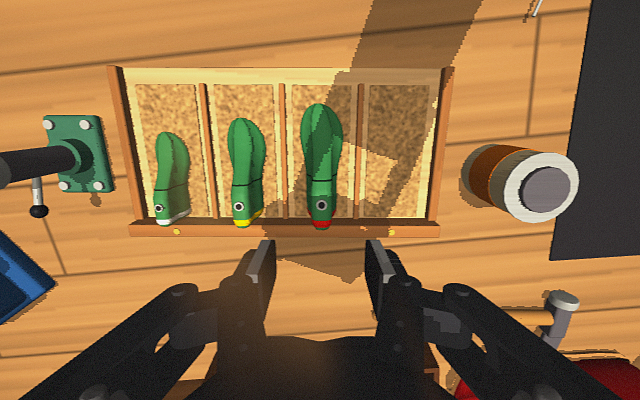

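Good. Now to the large last: 3 turning rows, 16 moving rows.

```bash
python3 -m creep '{"jaw":[1,1,1,1,1,1,1,1,1,1,1,1,1,1,1,1,1,1,1],"translation":[[0,0,0],[0,0,0],[0,0,0],[0.91,-0.06,3.5],[0.91,-0.06,3.5],[0.91,-0.06,3.5],[0.91,-0.06,3.5],[0.91,-0.06,3.5],[0.91,-0.06,3.5],[0.91,-0.06,3.5],[0.91,-0.06,3.5],[0.91,-0.06,3.5],[0.91,-0.06,3.5],[0.91,-0.06,3.5],[0.91,-0.06,3.5],[0.91,-0.06,3.5],[0.91,-0.06,3.5],[0.91,-0.06,3.5],[0.91,-0.06,3.5]],"dr":[[0,-0.085,0],[0,-0.085,0],[0,-0.085,0],[0,0,0],[0,0,0],[0,0,0],[0,0,0],[0,0,0],[0,0,0],[0,0,0],[0,0,0],[0,0,0],[0,0,0],[0,0,0],[0,0,0],[0,0,0],[0,0,0],[0,0,0],[0,0,0]]}'
python3 -m creep '{"jaw":[1,1,1,1],"translation":[[0,0,0],[0,0,0],[0,0,0],[0,0,0]],"dr":[[0,0,0],[0,0,0],[0,0,0],[0,0,0]]}'
python3 -c "
from h import *
look('lar1',.063,.091,.138)"
```

```text
clock: 32.92
tool_pos: [0.5917, 0.344, 0.2011]
orientation: [-90.1, 0.2, 9.0]
wrist_force: [0.1, 0.2, -0.7]
opening: 0.999
clock: 33.25
tool_pos: [0.5924, 0.3414, 0.2024]
orientation: [-90.1, 0.1, 9.0]
wrist_force: [0.5, -0.2, 0.0]
opening: 1.002
px [321. 166.] [ 303   99   39  136 4053]
zmax 0.0683
all rect c [0.5718 0.3408] size [0.0428 0.1368] yaw 8.1 pca 9.0
cone rect c [0.6014 0.3445] size [0.0229 0.077 ] yaw 8.9 pca 7.9
top rect c [0.6112 0.3461] size [0.0226 0.0572] yaw 8.5 pca 8.3
tool-frame: toe -0.0892 heel 0.0476 len 0.1368
d,z,midtop,midall,w
 (-84, 22, np.float64(0.7), np.float64(0.7), 17)
 (-74, 25, np.float64(2.4), np.float64(1.2), 27)
 (-64, 29, np.float64(1.8), np.float64(1.8), 37)
 (-54, 33, np.float64(2.9), np.float64(2.9), 42)
 (-44, 38, np.float64(2.9), np.float64(3.0), 42)
 (-34, 45, np.float64(2.9), np.float64(3.0), 43)
 (-24, 51, np.float64(2.9), np.float64(3.0), 41)
 (-14, 59, np.float64(2.4), np.float64(3.0), 39)
 (-4, 64, np.float64(1.9), np.float64(1.9), 37)
 (6, 67, np.float64(1.9), np.float64(2.0), 37)
 (16, 70, np.float64(1.9), np.float64(2.0), 37)
 (26, 68, np.float64(1.9), np.float64(1.9), 37)
 (36, 68, np.float64(1.4), np.float64(2.0), 35)
 (46, 67, np.float64(1.9), np.float64(1.4), 29)
```

View pics/lar1.png

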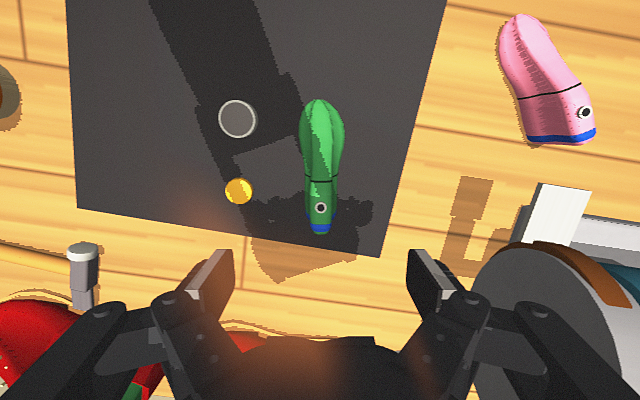

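```bash
python3 -m creep '{"jaw":[1,1,1,1,1,1,1,1,1,1,1],"translation":[[0,0,0.19],[0,2.2,0],[0,2.2,0],[0,2.2,0],[0,2.2,0],[0,2.2,0],[0,2.2,0],[0,2.2,0],[0,1.3,0],[0,0,0],[0,0,0]],"dr":[[0,0.008,0],[0,0,0],[0,0,0],[0,0,0],[0,0,0],[0,0,0],[0,0,0],[0,0,0],[0,0,0],[0,0,0],[0,0,0]]}' 40
python3 -m creep '{"jaw":[-1,-1,-1,-1,-1,-1,-1,-1,-1,-1],"translation":[[0,0,0],[0,0,0],[0,0,0],[0,0,0],[0,0,0],[0,0,0],[0,0,0],[0,0,0],[0,0,0],[0,0,0]],"dr":[[0,0,0],[0,0,0],[0,0,0],[0,0,0],[0,0,0],[0,0,0],[0,0,0],[0,0,0],[0,0,0],[0,0,0]]}' 40
python3 -m creep '{"jaw":[-1,-1,-1,-1,-1,-1,-1,-1],"translation":[[0,-1,0],[0,-2,0],[0,-2.5,0],[0,-2.5,0],[0,-2.5,0],[0,-2.5,0],[0,-2.5,0],[0,-2,0]],"dr":[[0,0,0],[0,0,0],[0,0,0],[0,0,0],[0,0,0],[0,0.083,0],[0,0.083,0],[0,0.083,0]]}'
python3 -c "
from h import *
plan([*rw(.022,.123),.215],RY)"
```

```text
clock: 34.22
tool_pos: [0.5925, 0.344, 0.0363]
orientation: [-90.0, 0.1, 8.5]
wrist_force: [0.6, 0.0, 0.5]
opening: 0.998
clock: 35.05
tool_pos: [0.5937, 0.3451, 0.0381]
orientation: [-90.0, -0.1, 8.5]
wrist_force: [-0.2, -1.2, 6.0]
opening: 0.274
clock: 35.72
tool_pos: [0.5926, 0.3449, 0.2136]
orientation: [-90.0, -0.0, -6.0]
wrist_force: [-0.1, 0.3, -1.0]
opening: 0.278
world d [-0.0521 -0.4952  0.0014] tool cm cur [-4.000e-02 -1.600e-01 -4.979e+01] tool cm after turn [ -0.29  -0.14 -49.79] dr [-0.0005 -0.005   0.0002] rows min 11.939727834388306 0.040279946952793036
```

```bash
python3 -m creep '{"jaw":[-1,-1,-1,-1,-1,-1,-1,-1,-1,-1,-1,-1,-1,-1,-1,-1,-1,-1],"translation":[[-0.02,0,-3.32],[-0.02,0,-3.32],[-0.02,0,-3.32],[-0.02,0,-3.32],[-0.02,0,-3.32],[-0.02,0,-3.32],[-0.02,0,-3.32],[-0.02,0,-3.32],[-0.02,0,-3.32],[-0.02,0,-3.32],[-0.02,0,-3.32],[-0.02,0,-3.32],[-0.02,0,-3.32],[-0.02,0,-3.32],[-0.02,0,-3.32],[0,0,0],[0,0,0],[0,0,0]],"dr":[[0,-0.005,0],[0,0,0],[0,0,0],[0,0,0],[0,0,0],[0,0,0],[0,0,0],[0,0,0],[0,0,0],[0,0,0],[0,0,0],[0,0,0],[0,0,0],[0,0,0],[0,0,0],[0,0,0],[0,0,0],[0,0,0]]}'
python3 -c "
from h import *
held('lar2'); plan([*rw(.022,.123),.054],RY)"
```

```text
clock: 37.22
tool_pos: [0.542, -0.1503, 0.2114]
orientation: [-89.9, 0.1, -5.5]
wrist_force: [0.2, 0.9, -2.0]
opening: 0.279
[  277    78    89   262 15515]
x range [-0.0902  0.0302]
toe ray [-0.0898  0.0004]
-0.095 ztop -0.0175 lat mid -0.0026 w 0.0268
-0.085 ztop -0.014 lat mid -0.0014 w 0.0415
-0.075 ztop 0.1425 lat mid -0.0 w 0.0484
-0.065 ztop -0.0063 lat mid 0.0007 w 0.0504
-0.055 ztop -0.0017 lat mid 0.001 w 0.0513
-0.045 ztop 0.0043 lat mid 0.0009 w 0.0482
-0.035 ztop 0.0109 lat mid 0.0009 w 0.0447
-0.025 ztop 0.0183 lat mid 0.0008 w 0.0402
-0.015 ztop 0.0244 lat mid 0.0008 w 0.0371
-0.005 ztop 0.0278 lat mid -0.0 w 0.0353
0.005 ztop 0.0282 lat mid 0.0006 w 0.0237
0.015 ztop 0.029 lat mid 0.0006 w 0.0229
0.025 ztop 0.0288 lat mid 0.0006 w 0.0221
world d [-0.0016 -0.0005 -0.1574] tool cm cur [-0.14 15.74 -0.07] tool cm after turn [-0.16 15.74 -0.06] dr [-0.0009  0.0043 -0.0009] rows min 3.7754859418085687 0.0355064370479354
```

View pics/lar2.png

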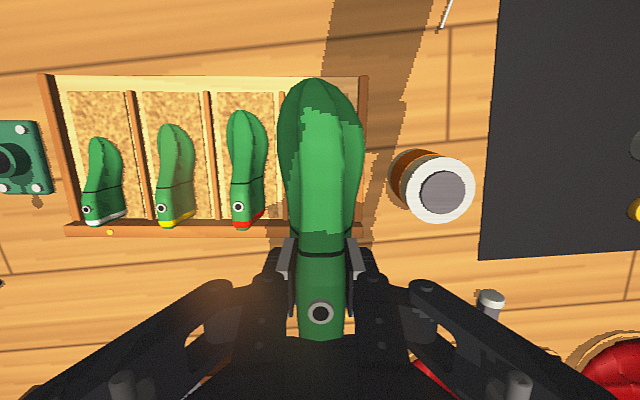

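```bash
python3 -m creep '{"jaw":[-1,-1,-1,-1,-1,-1,-1,-1,-1,-1,-1,-1,-1,-1],"translation":[[-0.3,0,-0.05],[0,2,0],[0,2,0],[0,2,0],[0,2,0],[0,2,0],[0,2,0],[0,1.6,0],[0,1,0],[0,0.6,0],[0,0.2,0],[0,0.2,0],[0,0,0],[0,0,0]],"dr":[[0,0.003,0],[0,0,0],[0,0,0],[0,0,0],[0,0,0],[0,0,0],[0,0,0],[0,0,0],[0,0,0],[0,0,0],[0,0,0],[0,0,0],[0,0,0],[0,0,0]]}'
python3 -m creep '{"jaw":[-1,-1,-1,-1,-1],"translation":[[0,0.1,0],[0,0.1,0],[0,0,0],[0,0,0],[0,0,0]],"dr":[[0,0,0],[0,0,0],[0,0,0],[0,0,0],[0,0,0]]}'
python3 -c "
from h import *
plan([*rw(.0205,.123),.050],RY)"
```

```text
clock: 38.43
tool_pos: [0.5403, -0.1511, 0.0568]
orientation: [-90.0, -0.1, -5.6]
wrist_force: [-0.6, 0.4, -1.5]
opening: 0.275
clock: 38.85
tool_pos: [0.5395, -0.151, 0.0539]
orientation: [-90.0, -0.0, -5.6]
wrist_force: [0.5, -0.2, -1.4]
opening: 0.279
world d [-0.0005  0.0009 -0.0039] tool cm cur [-0.06  0.39  0.08] tool cm after turn [-0.06  0.39  0.08] dr [0.0001 0.0009 0.0002] rows min 0.096798671896636 0.0075949052590355715
```

```bash
python3 -m creep '{"jaw":[-1,-1,-1,-1,-1,-1],"translation":[[0,0.1,0.04],[0,0.1,0],[0,0.1,0],[0,0,0],[0,0,0],[0,0,0]],"dr":[[0,0,0],[0,0,0],[0,0,0],[0,0,0],[0,0,0],[0,0,0]]}'
python3 -m creep '{"jaw":[-1,-1,-1],"translation":[[0,0.1,0],[0,0,0],[0,0,0]],"dr":[[0,0,0],[0,0,0],[0,0,0]]}'
python3 -m creep '{"jaw":[-1,-1,-1],"translation":[[0,0.1,0],[0,0,0],[0,0,0]],"dr":[[0,0,0],[0,0,0],[0,0,0]]}'
```

```text
clock: 39.35
tool_pos: [0.5395, -0.1505, 0.0507]
orientation: [-90.0, 0.0, -5.6]
wrist_force: [-0.2, -0.3, -1.3]
opening: 0.282
clock: 39.6
tool_pos: [0.5397, -0.1506, 0.0501]
orientation: [-90.0, -0.0, -5.6]
wrist_force: [-1.3, -0.2, 1.0]
opening: 0.277
clock: 39.85
tool_pos: [0.5398, -0.1506, 0.0501]
orientation: [-90.0, -0.0, -5.6]
wrist_force: [-3.7, 0.5, 7.6]
opening: 0.28
```

```bash
python3 -m creep '{"jaw":[-1,-1,0.1,0.1,0.1,0.1,0.1,0.1,0.1,0.1,0.1,0.1,0.1,0.1,0.1,0.1],"translation":[[0,-0.1,0],[0,0,0],[0,0,0],[0,0,0],[0,0,0],[0,0,0],[0,0,0],[0,0,0],[0,-1,0],[0,-2,0],[0,-3,0],[0,-3,0],[0,-3,0],[0,-3,0],[0,0,0],[0,0,0]],"dr":[[0,0,0],[0,0,0],[0,0,0],[0,0,0],[0,0,0],[0,0,0],[0,0,0],[0,0,0],[0,0,0],[0,0,0],[0,0,0],[0,0,0],[0,0,0],[0,0,0],[0,0,0],[0,0,0]]}'
python3 -m creep '{"jaw":[0.1,0.1,0.1,0.1,0.1,0.1,0.1,0.1],"translation":[[0,-2,-2],[0,-2,-2],[0,-2,-2],[0,-2,-2],[0,-2,-2],[0,-2,-2],[0,0,0],[0,0,0]],"dr":[[0,0,0],[0,0,0],[0,0,0],[0,0,0],[0,0,0],[0,0,0],[0,0,0],[0,0,0]]}'
python3 -c "
from h import *
for n,b,h in (('p4a',-.123,.044),('p4b',-.041,.051),('p4c',.041,.057),('p4d',.123,.063)): print(n); placed(n,b,h)
s=viewer.snapshot('top'); cv2.imwrite('pics/t4.png',cv2.resize(s['img'][100:300,130:530],(800,400)))
"
```

```text
clock: 41.18
tool_pos: [0.5414, -0.1511, 0.2035]
orientation: [-90.1, -0.4, -5.6]
wrist_force: [-1.1, -0.4, -0.0]
opening: 0.554
clock: 41.85
tool_pos: [0.5276, -0.2706, 0.3196]
orientation: [-90.0, -0.0, -5.7]
wrist_force: [-0.9, 0.3, -1.0]
opening: 0.548
p4a
895 x [-0.0208  0.0683] zmax 0.0594
rail x [0.0639 0.0816]
-0.025 z 0.03 mid -0.0016 midtop -0.0016 w 0.012
-0.015 z 0.033 mid 0.0 midtop -0.0001 w 0.016
-0.005 z 0.038 mid 0.0013 midtop 0.0008 w 0.019
0.005 z 0.044 mid 0.0008 midtop 0.0008 w 0.026
0.015 z 0.05 mid 0.0036 midtop 0.0007 w 0.02
0.025 z 0.057 mid 0.0032 midtop 0.0006 w 0.02
0.035 z 0.059 mid 0.0028 midtop 0.0007 w 0.02
0.045 z 0.06 mid 0.0023 midtop 0.0001 w 0.022
0.055 z 0.06 mid 0.003 midtop 0.0006 w 0.019
0.065 z 0.059 mid -0.0006 midtop 0.0007 w 0.023
p4b
1167 x [-0.0373  0.0681] zmax 0.0658
rail x [0.0744 0.087 ]
-0.045 z 0.028 mid -0.0011 midtop -0.001 w 0.009
-0.035 z 0.032 mid -0.0004 midtop -0.0004 w 0.016
-0.025 z 0.036 mid 0.0005 midtop 0.001 w 0.024
-0.015 z 0.041 mid 0.0012 midtop 0.0012 w 0.031
-0.005 z 0.047 mid 0.0011 midtop 0.0015 w 0.031
0.005 z 
[... 1002 characters left out ...]
 0.015
p4d
2326 x [-0.0685  0.0647] zmax 0.0784
rail x [0.0744 0.0823]
-0.065 z 0.035 mid -0.0026 midtop -0.0032 w 0.03
-0.055 z 0.039 mid -0.0006 midtop -0.0002 w 0.038
-0.045 z 0.043 mid 0.0004 midtop 0.0004 w 0.043
-0.035 z 0.047 mid 0.0009 midtop 0.0006 w 0.045
-0.025 z 0.053 mid 0.0005 midtop 0.0015 w 0.045
-0.015 z 0.06 mid -0.0002 midtop 0.0012 w 0.04
-0.005 z 0.067 mid -0.0041 midtop 0.0005 w 0.03
0.005 z 0.074 mid -0.0038 midtop -0.0001 w 0.028
0.015 z 0.078 mid -0.004 midtop -0.0006 w 0.028
0.025 z 0.078 mid -0.0038 midtop -0.0002 w 0.028
0.035 z 0.079 mid -0.004 midtop -0.0004 w 0.028
0.045 z 0.079 mid -0.0041 midtop -0.0003 w 0.027
0.055 z 0.078 mid -0.0029 midtop -0.0001 w 0.018
```

View pics/p4d.png

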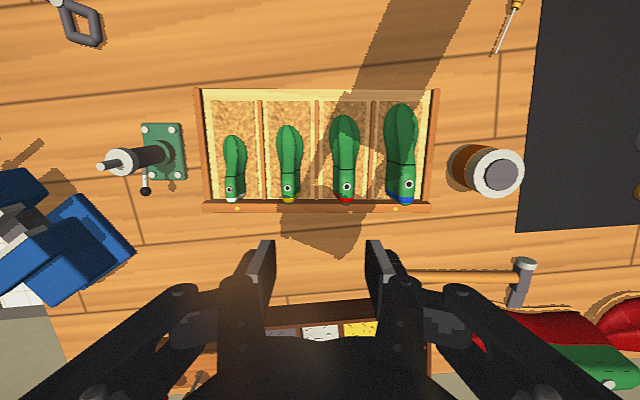

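View pics/t4.png

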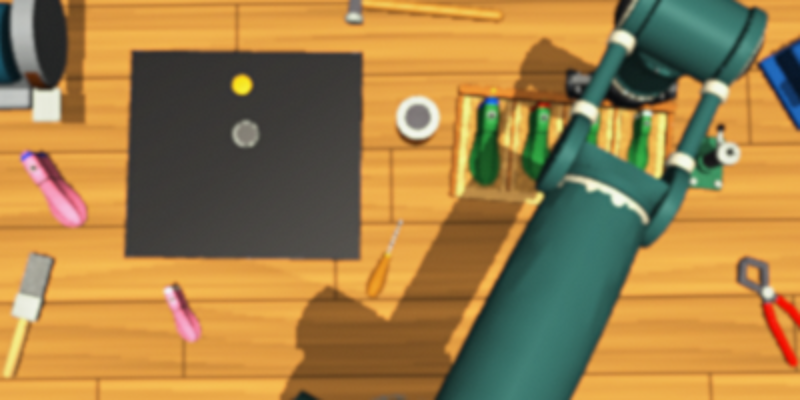

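```bash
python3 -c "
from workcell import ticket
print(ticket.sign_off())"
```

```text
the job is handed in; nothing more can be done
None
```

The four green lasts stand on the rack in order of size: tiny in the bay next to the jack, then small, then medium, then large at the can end. Each was lowered until light contact with its pad (4–8 N) before release, and the job took about 42 s of the 102 s allowed.

The last pictures and depth readings showed:
- **Position:** each cone is within about 2 mm of its pad's middle line, and each last is straight in its bay.
- **Upright:** the tops are at the heights expected for lasts standing upright on the cork.
- **Toe and heel:** toes point to the open front, and the heels are an estimated 5–7 mm from the back rail. I worked that gap out from the toe and cone positions, because the camera cannot see the heel backs directly.
- **Surroundings:** the pink look-alikes were left alone. The gripper is well clear of everything, at 0.32 m height.

**Small disagreements:**
- My first rack estimate, from the top camera, was about 0.6° and 2 mm off the wrist camera's. I used the wrist fit, whose leftover error was under 1 mm.
- In the final view, the full-outline midlines of the large, tiny and small lasts read up to about 4 mm off centre. I put this down to the slanted view of their flanks, since the readings from the tops of the cones stayed within 2 mm.

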